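# Put the colour-coded dough scrapers back in their spring clips

### The arm

A 7-joint arm with a two-finger parallel gripper is mounted at the origin on a cart in front of the work surface, level with it; the furniture and walls round the work are solid. World frame = base frame: x ahead of the robot, y to its left, z up, the work surface at z = 0. Lengths are in m, angles in degrees, forces in N, time in s.
With the tool pointing down it reaches from about 0.425 to 0.875 m from the base axis. Payload 4.7 kg.
Tool frame: the origin (TCP) lies between the finger pads; the fingertips stand 8 mm ahead of it and the grasp point (between the pads) lies 11 mm behind it (env.tip_extent is the distance from the TCP to the fingertips, in m); z points along the fingers, y is the line along which they close (so a half turn about z gives the same grasp; the last joint's range is limited). The gripper opens to 87 mm and grips with 3 to 60 N. Pads are 19 mm wide; open, the fingers measure 117 mm over their backs; the gripper's body (75 mm by 190 mm) begins 51 mm behind the grasp point.
Start: joints at [73.459, 18.392, -4.016, 83.108, 1.295, 78.541, -3.26], TCP at [0.194, -0.62, 0.231] pointing down, gripper open.
Joint ranges: [-163.93, 163.93], [-17.29, 119.83], [-79.2, 71.16], [3.27, 140.29], [-89.18, 269.18], [5.43, 117.66], [-154.24, 154.24]. Speed limits (degrees/s): [147.25, 147.25, 180, 180, 180, 180, 180].

### API

Orientations are given as [roll, pitch, yaw] about the fixed x, y, z axes, in that order (R = Rz(yaw) Ry(pitch) Rx(roll)).
In Python, from cell import sensors, vision, workorder, env gives the robot as it stands.
- The arm moves only by the tool drive_tool, never from a script. Its argument "moves" is a list of rows, each an object of numbers: "x", "y", "z": the shift along the tool's x, y, z in mm; "rx", "ry", "rz": the turn, a rotation vector about the tool's x, y, z in rad; "fingers": the closure, from -1 (fully open) to 1 (shut). In form: [{"x": .., "y": .., "z": .., "rx": .., "ry": .., "rz": .., "fingers": ..}, ...]. A call has 1 to 20 rows; each row is the pose to reach, as a shift and turn from the pose commanded when the call began, along the tool's axes at that moment; what a row does not reach only later rows make up. A row lasts 1/8 s, in which the tool goes at most 62.5 mm and 10.7 degrees, less where a joint would pass 70% of its speed; a pose out of reach is approached as far as the arm can. A call with a gripper value outside its range is refused whole. The fingers move at their own pace and stop on an object; "force" is the grip in N (left out, the last holds). Time passes only in rows, so rows that repeat a pose let the fingers close. It gives the time, the measured TCP pose, the force, the opening and the grip force at its end, in the units of the state.
- sensors.get_obs(): the state, without advancing time (a new reading comes with each control period).
- vision.read_camera(name): name is "scene" or "top" or "wrist"; returns a dict with "image" (400x640x3 uint8, red, green, blue), "fx", "fy", "cx", "cy" (pixels), "R" (3x3) and "t" (3): a world point X has camera coordinates R X + t. Camera axes: x right, y down, z forward; pixel columns grow to the right and rows downward; lengths in m; the calibration is good to about 2 mm. A picture is of the moment at which its call begins. There is no depth.
- workorder.sign_off(): hands the job in; it is judged then, once.
The state is a dict: "time_s": time; "qpos": joint angles; "joint_velocities": joint speeds; "effort": joint torques, N m; "tool_pos": TCP position; "tool_rot": TCP orientation; "force": force on the tool from outside, world axes, zero at the start; "wrist_torque": the same for the moment, N m; "grip_width": finger opening in m; "grasp_force": force on a finger pad.
Only numpy, scipy, OpenCV 4.12 (cv2) and the standard library are available. Lean on these libraries where they do the work, as an engineer would, in place of code of your own. Each camera call takes 0.05 s, during which the arm holds its last target. There are 200 camera calls.

### The job

The four dough scrapers in the wire draining rack are dry: put them back on the clip rack, each in the spring clip of its handle's colour. Press each blade straight down until it is fully home in its clip, upright and centred along it, and let go. Leave the small glass and the pepper jar where they stand.

Things in the scene. Friction and masses are not known exactly. Their poses are not given: they have to be found in the camera images.
- scraper_red: Dough scraper, red handle. Steel blade 100 long x 3 thick; red plastic handle along its top, 104 long x 20 wide x 24 high; 100 mm high in all, 0.13 kg. Origin: middle of the blade's bottom edge. x across (thickness), y along the blade, z up; handle's middle at z=88 mm, top 100. It stands blade down, one of a row of four 56 mm apart in the steel wire draining rack.
- scraper_blue: Dough scraper, blue handle. Steel blade 100 long x 3 thick; blue plastic handle along its top, 104 long x 20 wide x 24 high; 100 mm high in all, 0.13 kg. Origin: middle of the blade's bottom edge. x across (thickness), y along the blade, z up; handle's middle at z=88 mm, top 100. The draining rack's wire hoops reach 45 mm above the bottom edge and grip nothing: it lifts straight out.
- scraper_green: Dough scraper, green handle. Steel blade 100 long x 3 thick; green plastic handle along its top, 104 long x 20 wide x 24 high; 100 mm high in all, 0.13 kg. Origin: middle of the blade's bottom edge. x across (thickness), y along the blade, z up; handle's middle at z=88 mm, top 100. Pinch the handle across x; both faces and both ends of a scraper are alike.
- scraper_yellow: Dough scraper, yellow handle. Steel blade 100 long x 3 thick; yellow plastic handle along its top, 104 long x 20 wide x 24 high; 100 mm high in all, 0.13 kg. Origin: middle of the blade's bottom edge. x across (thickness), y along the blade, z up; handle's middle at z=88 mm, top 100. The blade is clear for 76 mm below the handle.
- clip_red: Red spring clip for a blade, fixed: base and side walls 100 long x 46 wide, two steel jaws between. Origin: centre of underside. x across, y along the clip, z up. Jaw lips at z=53 mm are 18 apart, narrowing to a closed nip at z=30 over x=0. Fully home: blade's bottom edge on the groove floor at z=8. A blade pushed straight down the middle parts the jaws; its weight alone does not carry it in.
- clip_blue: Blue spring clip for a blade, fixed: base and side walls 100 long x 46 wide, two steel jaws between. Origin: centre of underside. x across, y along the clip, z up. Jaw lips at z=53 mm are 18 apart, narrowing to a closed nip at z=30 over x=0. Fully home: blade's bottom edge on the groove floor at z=8. Pushing a blade in takes some 5 to 12 N; the jaws then hold it upright.
- clip_green: Green spring clip for a blade, fixed: base and side walls 100 long x 46 wide, two steel jaws between. Origin: centre of underside. x across, y along the clip, z up. Jaw lips at z=53 mm are 18 apart, narrowing to a closed nip at z=30 over x=0. Fully home: blade's bottom edge on the groove floor at z=8. Blade and clip are equally long: ends flush when centred.
- clip_yellow: Yellow spring clip for a blade, fixed: base and side walls 100 long x 46 wide, two steel jaws between. Origin: centre of underside. x across, y along the clip, z up. Jaw lips at z=53 mm are 18 apart, narrowing to a closed nip at z=30 over x=0. Fully home: blade's bottom edge on the groove floor at z=8. The clips are parallel, 56 mm apart in a row along x on a low aluminium rack.
- glass: Small clear drinking glass, 49 wide x 62 high (mm), right of the racks; not part of the job. Origin: centre of its foot, z up.
- pepper: Pepper jar with a dark lid, 44 wide x 96 high (mm), right of the racks; not part of the job. Origin: centre of its foot, z up.

How it is judged:
By the outcome, as a careful person would: the job done as asked, in the order asked, and still so for the second after the job is handed in, with the robot touching nothing.
It also fails if it takes over 96 s, if anything falls off the work surface, if the arm or the gripper's body presses on something with over 40 N, if the wrist force passes 120 N, or if a joint passes its speed limit or range.

## Working session

There is one attempt and no reset: what is moved stays moved. The work goes in short steps, Python scripts to look and compute and a tool call to move; the robot and the scene stay as the last step left them, time stands still between calls to the robot, and variables do not carry over. Pictures are saved under pics/ and viewed, at most 14 in all, crops included, and the job is handed in when it is done.

Besides the shell and the picture viewer there is one more tool, called after ">>>" by a JSON object that holds its "api" and its "payload". drive_tool: Moves the arm, as the interface text tells. Its arguments: {"type":"object","properties":{"moves":{"type":"array"},"force":{"type":"number"}},"required":["moves"]}

```bash
mkdir -p pics; python3 - <<'E'
from cell import sensors, vision
import cv2
o=sensors.get_obs(); print({k:o[k] for k in('time_s','tool_pos','tool_rot','force','grip_width')})
for n in('scene','top'):
    d=vision.read_camera(n); cv2.imwrite(f'pics/{n}0.png',d['image'][:,:,::-1]); print(n,d['fx'],d['cx'],d['cy'],d['R'],d['t'])
E
```

```text
{'time_s': 0.0, 'tool_pos': array([ 0.19364236, -0.61992756,  0.22947227]), 'tool_rot': array([-1.79891523e+02,  3.92154416e-03,  1.73525878e+01]), 'force': array([-0.496685  ,  0.61592295,  1.35348472]), 'grip_width': 0.0873028034434576}
scene 461.97593822674617 316.0779235249507 197.7272982599372 [[ 0.79359387 -0.60836655  0.00994521]
 [-0.3336543  -0.44879309 -0.8290112 ]
 [ 0.50880603  0.65457994 -0.55914356]] [-0.3865644   0.24277867  0.69911977]
top 389.43541409055683 314.18378623694855 201.81343861027506 [[ 0.02809949 -0.99958392  0.00651132]
 [-0.9873762  -0.02877093 -0.15575771]
 [ 0.15588024 -0.00205241 -0.98777383]] [0.06628536 0.52947972 0.82061567]
```

View pics/scene0.png

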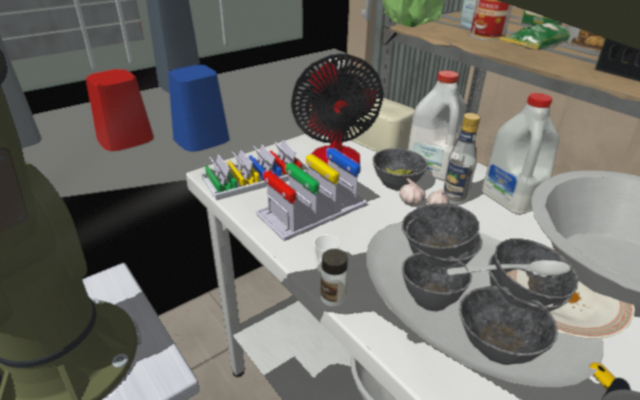

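View pics/top0.png

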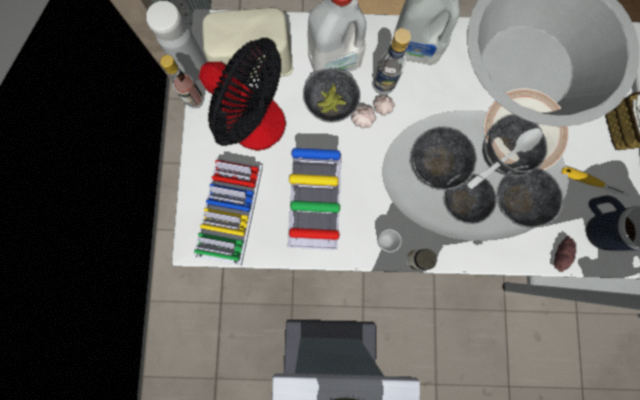

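The top view shows scrapers blue (315,154), yellow (314,180), green (315,207) and red (314,234). The clips are red (235,170), blue (230,195), yellow (224,220) and green (220,245), with the fan close beyond red. I'll enlarge.

```bash
python3 - <<'E'
import cv2
for n,(x0,y0,x1,y1),s in(('top',(185,140,350,265),4.8),('scene',(190,120,380,240),4.2)):
    im=cv2.imread(f'pics/{n}0.png')[y0:y1,x0:x1]
    im=cv2.resize(im,None,fx=s,fy=s,interpolation=cv2.INTER_CUBIC)
    for k in range(x0-x0%20+20,x1,20): cv2.putText(im,str(k),(int((k-x0)*s),10),0,.4,(255,0,255)); cv2.line(im,(int((k-x0)*s),12),(int((k-x0)*s),22),(255,0,255))
    for k in range(y0-y0%20+20,y1,20): cv2.putText(im,str(k),(0,int((k-y0)*s)),0,.4,(255,0,255)); 
    cv2.imwrite(f'pics/{n}0c.png',im)
E
```

```text
(no output)
```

View pics/top0c.png

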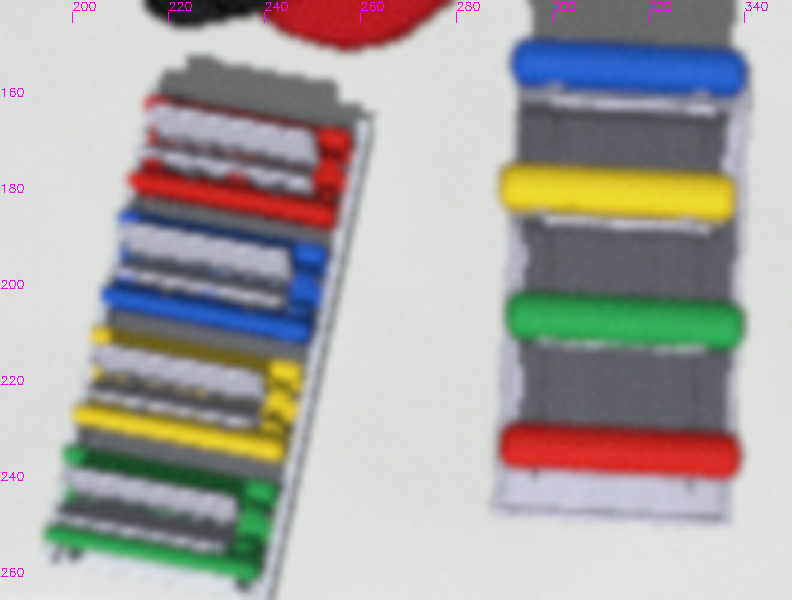

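View pics/scene0c.png

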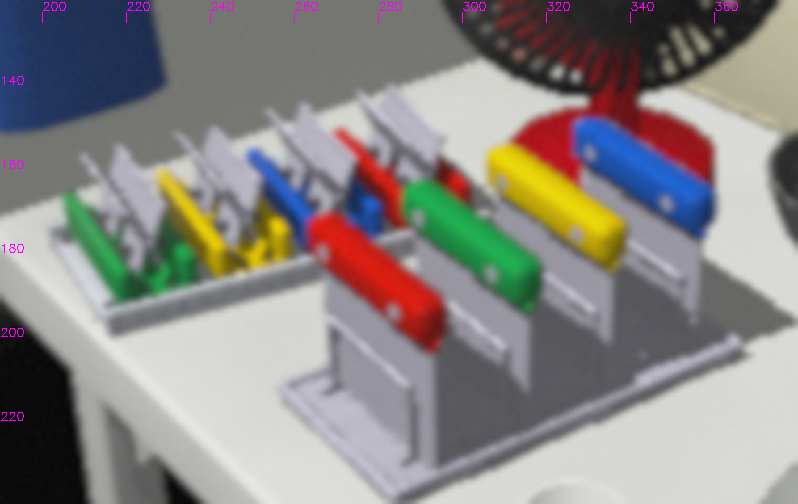

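```bash
cat > h.py <<'E'
import numpy as np, cv2
from cell import sensors, vision
def cam(n):
    d=vision.read_camera(n); d['C']=-d['R'].T@d['t']; return d
def ray(d,u,v):
    return d['R'].T@np.array([(u-d['cx'])/d['fx'],(v-d['cy'])/d['fy'],1.])
def at_z(d,u,v,z):
    r=ray(d,u,v); return d['C']+r*(z-d['C'][2])/r[2]
def tri(obs):
    A=np.zeros((3,3));b=np.zeros(3);P=[]
    for d,u,v in obs:
        r=ray(d,u,v);r/=np.linalg.norm(r);M=np.eye(3)-np.outer(r,r);A+=M;b+=M@d['C'];P.append((M,d['C']))
    X=np.linalg.solve(A,b); return X,[round(1e3*np.linalg.norm(M@(X-c)),1) for M,c in P]
def mask(im,c):
    h=cv2.cvtColor(im,cv2.COLOR_RGB2HSV); H,S,V=h[...,0].astype(int),h[...,1],h[...,2]
    lo,hi={'red':(-8,8),'yellow':(20,34),'green':(50,80),'blue':(100,125)}[c]
    H=np.where(H>172,H-180,H); return ((H>=lo)&(H<=hi)&(S>110)&(V>50)).astype(np.uint8)
def blobs(im,c,box,amin=40):
    m=mask(im,c); q=np.zeros_like(m);x0,y0,x1,y1=box;q[y0:y1,x0:x1]=m[y0:y1,x0:x1]
    n,l,s,ce=cv2.connectedComponentsWithStats(q)
    r=[]
    for i in range(1,n):
        if s[i,4]>=amin:
            p=np.argwhere(l==i)[:,::-1].astype(np.float32); r.append((s[i,4],ce[i],cv2.minAreaRect(p)))
    return sorted(r,key=lambda t:-t[0])
E
python3 - <<'E'
from h import *
np.set_printoptions(precision=4,suppress=True)
T,S=cam('top'),cam('scene'); print('C',T['C'],S['C'])
for c in('red','green','yellow','blue'):
    a=blobs(T['image'],c,(280,145,350,245)); b=blobs(S['image'],c,{'red':(264,168,298,206),'green':(284,160,325,195),'yellow':(304,150,340,186),'blue':(324,145,364,180)}[c])
    X,e=tri([(T,*a[0][1]),(S,*b[0][1])]); 
    (cx,cy),(w,h),ang=a[0][2]; ang=ang if w>h else ang-90; L=max(w,h)/2
    dv=L*np.array([np.cos(np.radians(ang)),np.sin(np.radians(ang))])
    p,q=[at_z(T,cx+s*dv[0],cy+s*dv[1],X[2]+.01) for s in(-1,1)]
    print(c,a[0][0],b[0][0],X,e,'len',np.linalg.norm(p-q),'yaw of long axis',np.degrees(np.arctan2(*(p-q)[1::-1])),(p+q)/2)
# clip corners of walls: estimate z from plausible; and rack plates
for n,pts in {'red':[(217,177.5),(254,184.5)],'blue':[(211,201.5),(248.5,208.5)],'yellow':[(205,226),(243,233)],'green':[(198.5,251),(237,259)]}.items():
    P=[at_z(T,*p,.045) for p in pts]; print(n,*P,np.linalg.norm(P[0]-P[1]))
E
```

```text
C [0.393  0.0832 0.8926] [ 0.0321 -0.5838  0.596 ]
red 465 443 [0.4547 0.0804 0.0944] [np.float64(1.3), np.float64(1.3)] len 0.09963362596916835 yaw of long axis 88.62691109277411 [0.4529 0.081  0.1044]
green 448 392 [0.5104 0.0797 0.0957] [np.float64(1.1), np.float64(1.1)] len 0.09840189421743535 yaw of long axis 88.77211382120514 [0.5079 0.0797 0.1057]
yellow 470 419 [0.5669 0.0848 0.0954] [np.float64(0.7), np.float64(0.7)] len 0.09975782174643413 yaw of long axis 88.61329261678496 [0.564  0.0852 0.1054]
blue 473 387 [0.6226 0.0812 0.0955] [np.float64(0.8), np.float64(0.8)] len 0.0987982330873694 yaw of long axis 88.76182693560317 [0.6189 0.0816 0.1055]
red [0.5752 0.2988 0.045 ] [0.5617 0.2159 0.045 ] 0.08399070430475081
blue [0.5209 0.3083 0.045 ] [0.5077 0.2251 0.045 ] 0.08424815205306835
yellow [0.4665 0.3176 0.045 ] [0.4537 0.2341 0.045 ] 0.08448437719314396
green [0.4122 0.3277 0.045 ] [0.3975 0.2439 0.045 ] 0.0851668656026398
```

```bash
cat >> h.py <<'E'
from scipy.spatial.transform import Rotation as Ro
def pose(): 
    o=sensors.get_obs(); return np.array(o['tool_pos']),Ro.from_euler('xyz',o['tool_rot'],degrees=True)
def move(p,yaw,frm=None):
    "shift mm, rotvec rad in tool axes for target TCP p, tool down"
    c,R=frm or pose(); Rt=Ro.from_euler('xyz',[180,0,yaw],degrees=True)
    return np.round(1e3*R.inv().apply(np.array(p)-c),1),np.round((R.inv()*Rt).as_rotvec(),4)
E
python3 - <<'E'
from h import *
np.set_printoptions(precision=4,suppress=True)
T,S=cam('top'),cam('scene')
for n,a,b in(('fan hub',(247,93),(337,102)),('fan top',(265,42),(338,54)),('fan base',(262,125),(337,157))): print(n,*tri([(T,*a),(S,*b)]))
for u,v in((228,146),(212,143),(245,148),(240,40)): print([at_z(T,u,v,z) for z in(.1,.2)])
W=cam('wrist'); p,R=pose(); print('wrist cam in tool',R.inv().apply(W['C']-p), (R.inv().as_matrix()@W['R'].T),W['fx'])
for q in([.40,-.50,.28],[.55,-.25,.30],[.58,0,.30],[.55,.15,.30],[.46,.26,.32]): print(q,move(q,99))
E
```

```text
fan hub [0.7209 0.2217 0.1631] [np.float64(1.7), np.float64(1.7)]
fan top [0.72   0.1836 0.3003] [np.float64(30.0), np.float64(30.0)]
fan base [0.7109 0.2074 0.02  ] [np.float64(2.1), np.float64(2.1)]
[array([0.6317, 0.2662, 0.1   ]), array([0.6016, 0.2431, 0.2   ])]
[array([0.6372, 0.3003, 0.1   ]), array([0.6064, 0.2729, 0.2   ])]
[array([0.6284, 0.2302, 0.1   ]), array([0.5987, 0.2117, 0.2   ])]
[array([0.8739, 0.255 , 0.1   ]), array([0.8132, 0.2333, 0.2   ])]
wrist cam in tool [ 0.0821  0.0007 -0.1553] [[-0.0008 -0.9542 -0.2991]
 [ 1.     -0.0005 -0.001 ]
 [ 0.0008 -0.2991  0.9542]] 292.62360646143793
[0.4, -0.5, 0.28] (array([232.7, -53.4, -49.6]), array([-0.0003, -0.0002, -1.4251]))
[0.55, -0.25, 0.3] (array([ 450.5, -247.3,  -69.6]), array([-0.0003, -0.0002, -1.4251]))
[0.58, 0, 0.3] (array([ 553.6, -477. ,  -69.5]), array([-0.0003, -0.0002, -1.4251]))
[0.55, 0.15, 0.3] (array([ 569.7, -629.1,  -69.5]), array([-0.0003, -0.0002, -1.4251]))
[0.46, 0.26, 0.32] (array([ 516.6, -760.9,  -89.4]), array([-0.0003, -0.0002, -1.4251]))
```

>>> {"api": "drive_tool", "payload": {"moves": [{"x": 60, "y": -15, "z": -15, "rz": -0.18}, {"x": 120, "y": -30, "z": -30, "rz": -0.36}, {"x": 180, "y": -42, "z": -45, "rz": -0.54}, {"x": 233, "y": -60, "z": -50, "rz": -0.72}, {"x": 280, "y": -95, "z": -55, "rz": -0.9}, {"x": 325, "y": -135, "z": -60, "rz": -1.08}, {"x": 370, "y": -175, "z": -65, "rz": -1.26}, {"x": 410, "y": -210, "z": -70, "rz": -1.425}, {"x": 450, "y": -250, "z": -70, "rz": -1.425}, {"x": 480, "y": -300, "z": -70, "rz": -1.425}, {"x": 505, "y": -355, "z": -70, "rz": -1.425}, {"x": 530, "y": -410, "z": -70, "rz": -1.425}, {"x": 553, "y": -468, "z": -70, "rz": -1.425}, {"x": 560, "y": -525, "z": -70, "rz": -1.425}, {"x": 562, "y": -585, "z": -70, "rz": -1.425}, {"x": 560, "y": -640, "z": -70, "rz": -1.425}, {"x": 550, "y": -700, "z": -70, "rz": -1.425}, {"x": 540, "y": -755, "z": -70, "rz": -1.425}, {"x": 540, "y": -770, "z": -70, "rz": -1.425}, {"x": 540, "y": -770, "z": -70, "rz": -1.425}]}}

```text
invalid input at $.moves[0]: expected keys x, y, z, rx, ry, rz, fingers
```

```bash
python3 - <<'E'
from h import *
np.set_printoptions(precision=4,suppress=True)
W=cam('wrist'); p,R=pose(); print(p,R.as_euler('xyz',degrees=True),W['C'],sensors.get_obs()['time_s'],sensors.get_obs()['qpos'])
cv2.imwrite('pics/w1.png',W['image'][:,:,::-1])
E
```

```text
[ 0.1938 -0.6204  0.2304] [-179.9869   -0.0001   17.3529] [ 0.2724 -0.5966  0.3858] 0.4 [73.4586 18.3996 -4.0191 83.1162  1.2927 78.5423 -3.2599]
```

View pics/w1.png

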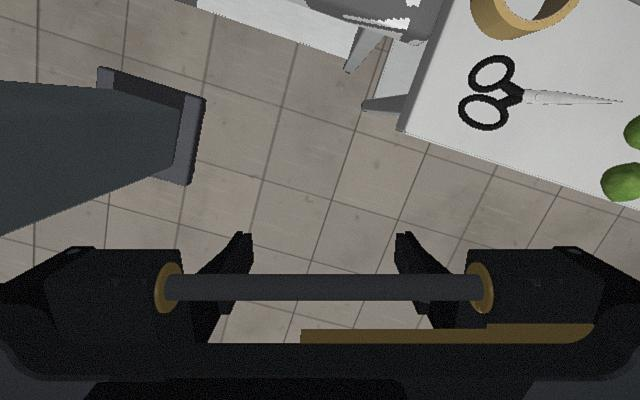

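Refused because every key is needed, so nothing moved. The wrist view shows only floor, with the gripper's long body (row >245) lying along the closing axis. I'll resend with all the keys.

>>> {"api": "drive_tool", "payload": {"moves": [{"x": 60, "y": -15, "z": -15, "rx": 0, "ry": 0, "rz": -0.18, "fingers": -1}, {"x": 120, "y": -30, "z": -30, "rx": 0, "ry": 0, "rz": -0.36, "fingers": -1}, {"x": 180, "y": -42, "z": -45, "rx": 0, "ry": 0, "rz": -0.54, "fingers": -1}, {"x": 233, "y": -60, "z": -50, "rx": 0, "ry": 0, "rz": -0.72, "fingers": -1}, {"x": 280, "y": -95, "z": -55, "rx": 0, "ry": 0, "rz": -0.9, "fingers": -1}, {"x": 325, "y": -135, "z": -60, "rx": 0, "ry": 0, "rz": -1.08, "fingers": -1}, {"x": 370, "y": -175, "z": -65, "rx": 0, "ry": 0, "rz": -1.26, "fingers": -1}, {"x": 410, "y": -210, "z": -70, "rx": 0, "ry": 0, "rz": -1.425, "fingers": -1}, {"x": 450, "y": -250, "z": -70, "rx": 0, "ry": 0, "rz": -1.425, "fingers": -1}, {"x": 480, "y": -300, "z": -70, "rx": 0, "ry": 0, "rz": -1.425, "fingers": -1}, {"x": 505, "y": -355, "z": -70, "rx": 0, "ry": 0, "rz": -1.425, "fingers": -1}, {"x": 530, "y": -410, "z": -70, "rx": 0, "ry": 0, "rz": -1.425, "fingers": -1}, {"x": 545, "y": -468, "z": -70, "rx": 0, "ry": 0, "rz": -1.425, "fingers": -1}, {"x": 545, "y": -525, "z": -70, "rx": 0, "ry": 0, "rz": -1.425, "fingers": -1}, {"x": 540, "y": -585, "z": -70, "rx": 0, "ry": 0, "rz": -1.425, "fingers": -1}, {"x": 530, "y": -640, "z": -70, "rx": 0, "ry": 0, "rz": -1.425, "fingers": -1}, {"x": 520, "y": -690, "z": -70, "rx": 0, "ry": 0, "rz": -1.425, "fingers": -1}, {"x": 520, "y": -710, "z": -70, "rx": 0, "ry": 0, "rz": -1.425, "fingers": -1}, {"x": 520, "y": -710, "z": -70, "rx": 0, "ry": 0, "rz": -1.425, "fingers": -1}, {"x": 520, "y": -710, "z": -70, "rx": 0, "ry": 0, "rz": -1.425, "fingers": -1}]}}

```text
time_s: 2.9
tool_pos: [0.4792, 0.2108, 0.3004]
tool_rot: [-180.0, 0.0, 98.9]
force: [1.3, 0.1, -0.6]
grip_width: 0.0872
grasp_force: 0.0
```

```bash
python3 - <<'E'
from h import *
np.set_printoptions(precision=4,suppress=True)
W=cam('wrist'); p,R=pose(); print(p,R.as_euler('xyz',degrees=True),W['C'],sensors.get_obs()['time_s'],sensors.get_obs()['qpos'])
cv2.imwrite('pics/w1.png',W['image'][:,:,::-1]); np.savez('w1.npz',**W)
E
```

```text
[0.4793 0.2105 0.3003] [-179.9854    0.0324   98.8396] [0.466  0.2918 0.4558] 2.95 [ 19.3838   4.2363 -48.0176  93.2622   3.1912  83.9354 -20.0552]
```

View pics/w1.png

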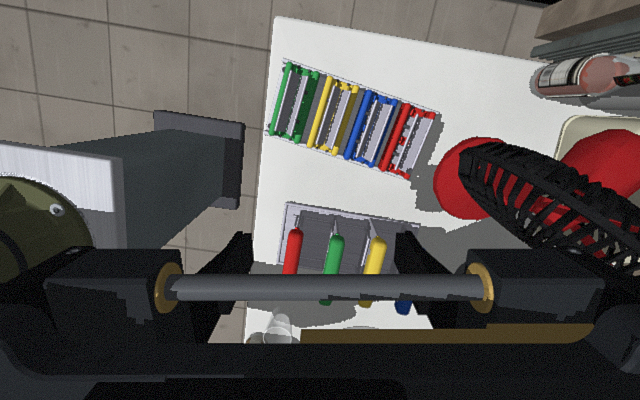

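The wrist view shows clips green (293,100), yellow (333,113), blue (370,128) and red (410,140), with the fan's near edge at (462,145)-(468,185). Enlarging the clips.

```bash
python3 - <<'E'
from h import *
np.set_printoptions(precision=4,suppress=True)
x0,y0,x1,y1,s=260,50,450,190,4.2
im=cv2.imread('pics/w1.png')[y0:y1,x0:x1]
im=cv2.resize(im,None,fx=s,fy=s,interpolation=cv2.INTER_CUBIC)
for k in range(x0+20,x1,20): cv2.putText(im,str(k),(int((k-x0)*s),10),0,.4,(255,0,255)); cv2.line(im,(int((k-x0)*s),12),(int((k-x0)*s),22),(255,0,255))
for k in range(y0+10,y1,20): cv2.putText(im,str(k),(0,int((k-y0)*s)),0,.4,(255,0,255))
cv2.imwrite('pics/w1c.png',im)
W=dict(np.load('w1.npz')); T=cam('top')
for a,b in(((462,147),(209,138)),((468,185),(240,147))): print(*tri([(W,*a),(T,*b)]))
E
```

```text
[0.6117 0.2792 0.1796] [np.float64(11.2), np.float64(11.2)]
[0.6191 0.2333 0.1614] [np.float64(8.0), np.float64(8.0)]
```

View pics/w1c.png

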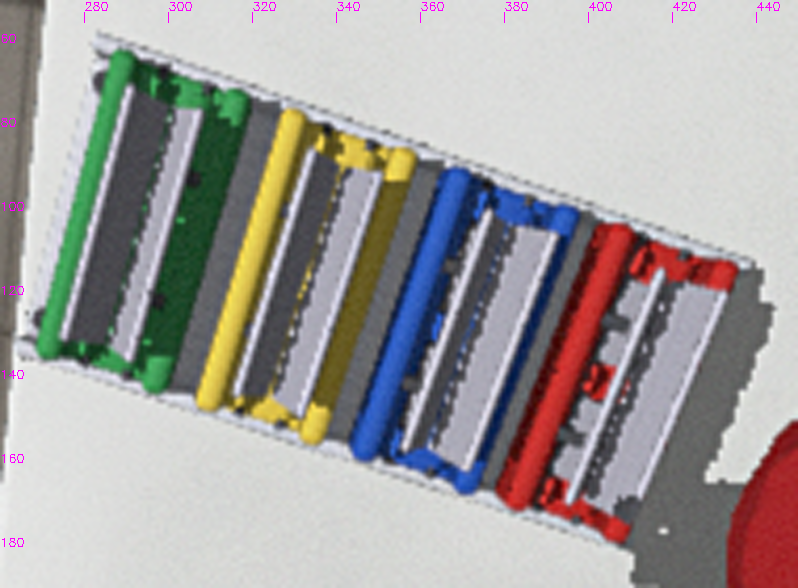

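The crop gives the jaw-lip ends (thin bright lines) of all four clips. The fan rim overhangs to x≈0.615, so the blue and red placings need a tilted tool. Now fitting the clips.

```bash
python3 - <<'E'
from h import *
np.set_printoptions(precision=4,suppress=True)
W=dict(np.load('w1.npz')); S=cam('scene')
Rl={'green':[(307.6,76.7),(290.5,135),(218.6,155),(228.8,165.7)],'yellow':[(350,91.2),(331.9,148.8),(240.5,150.2),(251.2,161.7)],'blue':[(392.4,105.5),(371.9,161.2),(262.1,145),(273.8,157.4)],'red':[(433.3,119),(412.4,167.1),(282.9,140.7),(296,152.6)]}
Ll={'green':[(291,71),(275,130.2)],'yellow':[(334.5,86.2),(316.7,143.6)],'blue':[(376.7,100.5),(356.9,156.4)],'red':[(417.1,114.3),(395.7,169)]}
for c in Rl:
    a,b,p,q=Rl[c]; print(c,*tri([(W,*a),(S,*p)]),*tri([(W,*b),(S,*q)]))
    for z in (.06,):
        P=[at_z(W,*u,z) for u in(a,b,*Ll[c])]
        d1,d2=P[0]-P[1],P[2]-P[3]
        n=np.array([d2[1],-d2[0]])/np.linalg.norm(d2[:2])
        print('  z',z,'len',np.linalg.norm(d1),np.linalg.norm(d2),'yaw',np.degrees(np.arctan2(d1[1],d1[0])),np.degrees(np.arctan2(d2[1],d2[0])),'gap',1e3*((P[0]+P[1])/2-(P[2]+P[3])/2)[:2]@n,'ctr',sum(P)/4)
# plate outline corners
for q in((283,58.3),(437,113),(265,135),(410,180)): print(at_z(W,*q,.01))
E
```

```text
green [0.4413 0.3225 0.0633] [np.float64(0.1), np.float64(0.1)] [0.4297 0.2494 0.0719] [np.float64(0.1), np.float64(0.1)]
  z 0.06 len 0.07574393195876114 0.0759885790234651 yaw 80.4589526059219 80.78208359055586 gap 21.430853874004217 ctr [0.4243 0.287  0.06  ]
yellow [0.4963 0.3141 0.0624] [np.float64(0.4), np.float64(0.4)] [0.4841 0.2403 0.0684] [np.float64(1.6), np.float64(1.6)]
  z 0.06 len 0.07638463728013092 0.07563477947273264 yaw 81.78661811712479 81.10464381724282 gap 21.122277813048736 ctr [0.481  0.2779 0.06  ]
blue [0.5528 0.3056 0.0628] [np.float64(0.7), np.float64(0.7)] [0.5402 0.2317 0.0653] [np.float64(1.6), np.float64(1.6)]
  z 0.06 len 0.07604078432675583 0.0756403226642427 yaw 81.34919715089266 81.17282301101092 gap 21.60061409841216 ctr [0.5377 0.2693 0.06  ]
red [0.6095 0.2974 0.0611] [np.float64(0.8), np.float64(0.8)] [0.6005 0.2302 0.0585] [np.float64(0.7), np.float64(0.7)]
  z 0.06 len 0.06738553142914469 0.07583972609872254 yaw 80.2213839788759 81.5853139390927 gap 21.72938036379461 ctr [0.5939 0.263  0.06  ]
[0.401  0.3449 0.01  ]
[0.6321 0.3069 0.01  ]
[0.3862 0.2366 0.01  ]
[0.6174 0.2024 0.01  ]
```

```bash
python3 - <<'E'
from h import *
print(move([.535,.02,.27],88.7))
E
```

```text
(array([-197.1,   25.9,   30.4]), array([-0.0004,  0.0003,  0.177 ]))
```

>>> {"api": "drive_tool", "payload": {"moves": [{"x": -60, "y": 8, "z": 10, "rx": 0, "ry": 0, "rz": 0.177, "fingers": 0.1}, {"x": -120, "y": 16, "z": 20, "rx": 0, "ry": 0, "rz": 0.177, "fingers": 0.1}, {"x": -170, "y": 24, "z": 30, "rx": 0, "ry": 0, "rz": 0.177, "fingers": 0.1}, {"x": -197, "y": 26, "z": 30, "rx": 0, "ry": 0, "rz": 0.177, "fingers": 0.1}, {"x": -197, "y": 26, "z": 30, "rx": 0, "ry": 0, "rz": 0.177, "fingers": 0.1}, {"x": -197, "y": 26, "z": 30, "rx": 0, "ry": 0, "rz": 0.177, "fingers": 0.1}]}}

```text
time_s: 3.8
tool_pos: [0.5348, 0.0226, 0.2706]
tool_rot: [-180.0, -0.0, 88.9]
force: [0.1, 1.1, 0.6]
grip_width: 0.0407
grasp_force: 0.0
```

```bash
python3 - <<'E'
from h import *
np.set_printoptions(precision=4,suppress=True)
W=cam('wrist'); p,R=pose(); print(p,R.as_euler('xyz',degrees=True),W['C'],sensors.get_obs()['time_s'])
np.savez('w2.npz',**W)
for c in('red','green','yellow','blue'):
    a=blobs(W['image'],c,(0,0,640,245))
    for A in a[:1]:
        (cx,cy),(w,h),ang=A[2]; th=np.radians(ang if w>h else ang-90); L=max(w,h)/2; dv=L*np.array([np.cos(th),np.sin(th)])
        P=[at_z(W,cx+s*dv[0],cy+s*dv[1],.1) for s in(-1,1)]; d=P[0]-P[1]
        print(c,A[0],(cx,cy),P[0],P[1],np.linalg.norm(d),np.degrees(np.arctan2(d[1],d[0])),(P[0]+P[1])/2)
cv2.imwrite('pics/w2.png',W['image'][:,:,::-1])
E
```

```text
[0.5347 0.0232 0.2707] [179.9906  -0.0326  88.9539] [0.5361 0.1044 0.4261] 3.85
red 4953 (467.0, 32.0) [0.6284 0.1726 0.1   ] [0.7316 0.1705 0.1   ] 0.10321377581975516 178.83752092299437 [0.68   0.1715 0.1   ]
green 1742 (298.5, 130.5) [0.5107 0.1287 0.1   ] [0.506  0.0252 0.1   ] 0.1036294626387882 87.37985622130596 [0.5083 0.0769 0.1   ]
yellow 1833 (351.0000305175781, 124.0) [0.5639 0.0308 0.1   ] [0.5672 0.1344 0.1   ] 0.10366803347521623 -91.82380626687645 [0.5655 0.0826 0.1   ]
blue 1935 (402.8911437988281, 126.41470336914062) [0.6209 0.0271 0.1   ] [0.6228 0.1307 0.1   ] 0.10361977841033876 -91.05187336512394 [0.6219 0.0789 0.1   ]
```

View pics/w2.png

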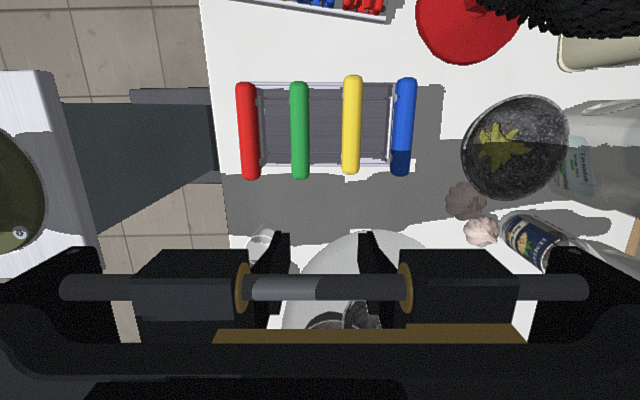

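The wrist view shows the handles: red (248,131), green (299,131), yellow (351,124), blue (403,127). Their lengths come out at 103.6 mm, which checks. Green first.

```bash
python3 - <<'E'
from h import *
W=dict(np.load('w2.npz'))
a=[A for A in blobs(W['image'],'red',(220,60,270,200))][0]; (cx,cy),_,_=a[2]; print('red',a[2],at_z(W,cx,cy,.1))
print(move([.5093,.0769,.18],88.5),move([.5093,.0769,.084],88.5))
E
```

```text
red ((247.86231994628906, 130.47804260253906), (97.72976684570312, 21.143022537231445), 86.53176879882812) [0.45327911 0.08057844 0.1       ]
(array([ 53.1, -26.4,  90.8]), array([ 0.0002, -0.0006,  0.0079])) (array([ 53.1, -26.4, 186.8]), array([ 0.0002, -0.0006,  0.0079]))
```

>>> {"api": "drive_tool", "payload": {"moves": [{"x": 30, "y": -15, "z": 40, "rx": 0, "ry": 0, "rz": 0.008, "fingers": 0.1}, {"x": 53, "y": -26, "z": 85, "rx": 0, "ry": 0, "rz": 0.008, "fingers": 0.1}, {"x": 53, "y": -26, "z": 110, "rx": 0, "ry": 0, "rz": 0.008, "fingers": 0.1}, {"x": 53, "y": -26, "z": 130, "rx": 0, "ry": 0, "rz": 0.008, "fingers": 0.1}, {"x": 53, "y": -26, "z": 160, "rx": 0, "ry": 0, "rz": 0.008, "fingers": 0.1}, {"x": 53, "y": -26, "z": 187, "rx": 0, "ry": 0, "rz": 0.008, "fingers": 0.1}, {"x": 53, "y": -26, "z": 187, "rx": 0, "ry": 0, "rz": 0.008, "fingers": 0.1}, {"x": 53, "y": -26, "z": 187, "rx": 0, "ry": 0, "rz": 0.008, "fingers": 1}, {"x": 53, "y": -26, "z": 187, "rx": 0, "ry": 0, "rz": 0.008, "fingers": 1}, {"x": 53, "y": -26, "z": 187, "rx": 0, "ry": 0, "rz": 0.008, "fingers": 1}, {"x": 53, "y": -26, "z": 187, "rx": 0, "ry": 0, "rz": 0.008, "fingers": 1}], "force": 35}}

```text
time_s: 5.22
tool_pos: [0.5108, 0.0755, 0.0846]
tool_rot: [179.9, 0.0, 88.4]
force: [-0.2, 0.5, 5.2]
grip_width: 0.0195
grasp_force: 35.0
```

```bash
python3 - <<'E'
from h import *
print(pose()[0],pose()[1].as_euler('xyz',degrees=True))
for z in(.21,.14,.095): print(move([.4256,.2868,z],81.15))
E
```

```text
[0.51075326 0.07547353 0.08458904] [1.79895564e+02 3.29567992e-03 8.83940180e+01]
(array([ 208.8,  -90.8, -125.6]), array([ 1.800e-03, -1.000e-04,  1.264e-01]))
(array([208.9, -90.9, -55.6]), array([ 1.800e-03, -1.000e-04,  1.264e-01]))
(array([208.9, -91. , -10.6]), array([ 1.800e-03, -1.000e-04,  1.264e-01]))
```

>>> {"api": "drive_tool", "payload": {"moves": [{"x": 0, "y": 0, "z": -40, "rx": 0, "ry": 0, "rz": 0, "fingers": 1}, {"x": 0, "y": 0, "z": -85, "rx": 0, "ry": 0, "rz": 0, "fingers": 1}, {"x": 0, "y": 0, "z": -125, "rx": 0, "ry": 0, "rz": 0, "fingers": 1}, {"x": 50, "y": -20, "z": -126, "rx": 0, "ry": 0, "rz": 0.03, "fingers": 1}, {"x": 100, "y": -42, "z": -126, "rx": 0, "ry": 0, "rz": 0.06, "fingers": 1}, {"x": 150, "y": -65, "z": -126, "rx": 0, "ry": 0, "rz": 0.1, "fingers": 1}, {"x": 190, "y": -85, "z": -126, "rx": 0, "ry": 0, "rz": 0.126, "fingers": 1}, {"x": 207.5, "y": -91, "z": -126, "rx": 0, "ry": 0, "rz": 0.126, "fingers": 1}, {"x": 207.5, "y": -91, "z": -100, "rx": 0, "ry": 0, "rz": 0.126, "fingers": 1}, {"x": 207.5, "y": -91, "z": -75, "rx": 0, "ry": 0, "rz": 0.126, "fingers": 1}, {"x": 207.5, "y": -91, "z": -75, "rx": 0, "ry": 0, "rz": 0.126, "fingers": 1}, {"x": 207.5, "y": -91, "z": -75, "rx": 0, "ry": 0, "rz": 0.126, "fingers": 1}]}}

```text
time_s: 6.72
tool_pos: [0.4251, 0.2855, 0.1592]
tool_rot: [180.0, -0.0, 81.2]
force: [-0.9, 0.3, -1.0]
grip_width: 0.0194
grasp_force: 35.0
```

```bash
python3 - <<'E'
from h import *
p,R=pose(); print(p,R.as_euler('xyz',degrees=True)); print(move([.4254,.2854,.095],81.15))
im=[]
for n,(x0,y0,x1,y1) in(('scene',(190,110,320,210)),('top',(180,160,310,260))):
    d=cam(n); im.append(cv2.resize(d['image'][y0:y1,x0:x1,::-1],None,fx=3,fy=3,interpolation=cv2.INTER_CUBIC))
cv2.imwrite('pics/p1.png',np.hstack(im))
E
```

```text
[0.4251424  0.28547723 0.15921714] [ 1.79970322e+02 -3.00577764e-02  8.11677077e+01]
(array([-0.1,  0.2, 64.2]), array([ 0.0005, -0.0005,  0.0003]))
```

View pics/p1.png

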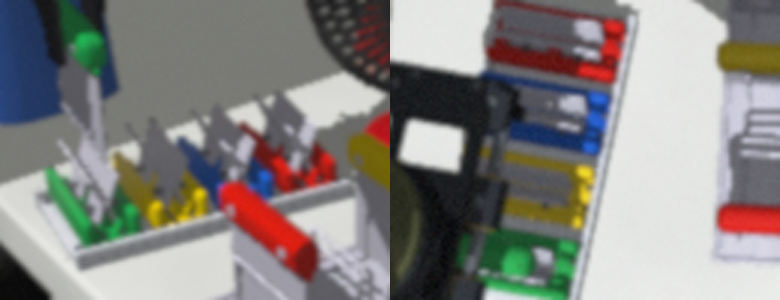

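Scene crop shows the green blade hanging over the green clip's lips, with its near end in line with the clip end. Pressing down.

>>> {"api": "drive_tool", "payload": {"moves": [{"x": 0, "y": 0, "z": 20, "rx": 0, "ry": 0, "rz": 0, "fingers": 1}, {"x": 0, "y": 0, "z": 35, "rx": 0, "ry": 0, "rz": 0, "fingers": 1}, {"x": 0, "y": 0, "z": 43, "rx": 0, "ry": 0, "rz": 0, "fingers": 1}, {"x": 0, "y": 0, "z": 50, "rx": 0, "ry": 0, "rz": 0, "fingers": 1}, {"x": 0, "y": 0, "z": 56, "rx": 0, "ry": 0, "rz": 0, "fingers": 1}, {"x": 0, "y": 0, "z": 60, "rx": 0, "ry": 0, "rz": 0, "fingers": 1}, {"x": 0, "y": 0, "z": 62, "rx": 0, "ry": 0, "rz": 0, "fingers": 1}, {"x": 0, "y": 0, "z": 62, "rx": 0, "ry": 0, "rz": 0, "fingers": 1}]}}

```text
time_s: 7.82
tool_pos: [0.4247, 0.2852, 0.0962]
tool_rot: [-180.0, 0.0, 81.2]
force: [-0.3, 0.2, -1.3]
grip_width: 0.0196
grasp_force: 35.0
```

>>> {"api": "drive_tool", "payload": {"moves": [{"x": 0, "y": 0, "z": 2, "rx": 0, "ry": 0, "rz": 0, "fingers": 1}, {"x": 0, "y": 0, "z": 3, "rx": 0, "ry": 0, "rz": 0, "fingers": 1}, {"x": 0, "y": 0, "z": 3, "rx": 0, "ry": 0, "rz": 0, "fingers": 1}]}}

```text
time_s: 8.2
tool_pos: [0.4251, 0.2854, 0.0947]
tool_rot: [180.0, 0.0, 81.2]
force: [-2.0, -1.6, 9.0]
grip_width: 0.0193
grasp_force: 35.0
```

>>> {"api": "drive_tool", "payload": {"moves": [{"x": 0, "y": 0, "z": 2, "rx": 0, "ry": 0, "rz": 0, "fingers": 1}, {"x": 0, "y": 0, "z": 3, "rx": 0, "ry": 0, "rz": 0, "fingers": 1}, {"x": 0, "y": 0, "z": 3, "rx": 0, "ry": 0, "rz": 0, "fingers": 1}]}}

```text
time_s: 8.57
tool_pos: [0.4263, 0.2854, 0.0944]
tool_rot: [179.8, 0.1, 81.1]
force: [-5.0, -6.4, 28.2]
grip_width: 0.0197
grasp_force: 35.3
```

Force rises steeply at z≈0.0945, so the blade is on the groove floor. Releasing, then checking.

>>> {"api": "drive_tool", "payload": {"moves": [{"x": 0, "y": 0, "z": -3, "rx": 0, "ry": 0, "rz": 0, "fingers": 1}, {"x": 0, "y": 0, "z": -3, "rx": 0, "ry": 0, "rz": 0, "fingers": 0.1}, {"x": 0, "y": 0, "z": -3, "rx": 0, "ry": 0, "rz": 0, "fingers": 0.1}, {"x": 0, "y": 0, "z": -3, "rx": 0, "ry": 0, "rz": 0, "fingers": 0.1}, {"x": 0, "y": 0, "z": -30, "rx": 0, "ry": 0, "rz": 0, "fingers": 0.1}, {"x": 0, "y": 0, "z": -80, "rx": 0, "ry": 0, "rz": 0, "fingers": 0.1}, {"x": 0, "y": 0, "z": -130, "rx": 0, "ry": 0, "rz": 0, "fingers": 0.1}, {"x": -60, "y": 25, "z": -130, "rx": 0, "ry": 0, "rz": -0.04, "fingers": 0.1}, {"x": -110, "y": 60, "z": -130, "rx": 0, "ry": 0, "rz": -0.08, "fingers": 0.1}, {"x": -150, "y": 100, "z": -130, "rx": 0, "ry": 0, "rz": -0.127, "fingers": 0.1}, {"x": -180, "y": 140, "z": -110, "rx": 0, "ry": 0, "rz": -0.127, "fingers": 0.1}, {"x": -180, "y": 150, "z": -100, "rx": 0, "ry": 0, "rz": -0.127, "fingers": 0.1}, {"x": -180, "y": 150, "z": -100, "rx": 0, "ry": 0, "rz": -0.127, "fingers": 0.1}]}}

```text
time_s: 10.2
tool_pos: [0.5447, 0.0849, 0.1892]
tool_rot: [-179.8, -0.1, 88.5]
force: [-0.3, 1.1, -0.4]
grip_width: 0.0391
grasp_force: 0.0
```

```bash
python3 - <<'E'
from h import *
p,R=pose(); print(p,R.as_euler('xyz',degrees=True)); print(move([.566,.0826,.15],88.5),move([.566,.0826,.084],88.5))
im=[]
for n,(x0,y0,x1,y1) in(('scene',(190,110,320,210)),('top',(180,160,310,260))):
    d=cam(n); im.append(cv2.resize(d['image'][y0:y1,x0:x1,::-1],None,fx=3,fy=3,interpolation=cv2.INTER_CUBIC))
cv2.imwrite('pics/p2.png',np.hstack(im))
E
```

```text
[0.5447488  0.08490011 0.18918   ] [-1.79821682e+02 -7.49847044e-02  8.84609570e+01]
(array([-1.8, 21.4, 39.1]), array([-0.0031, -0.0013, -0.0007])) (array([ -1.9,  21.6, 105.1]), array([-0.0031, -0.0013, -0.0007]))
```

View pics/p2.png

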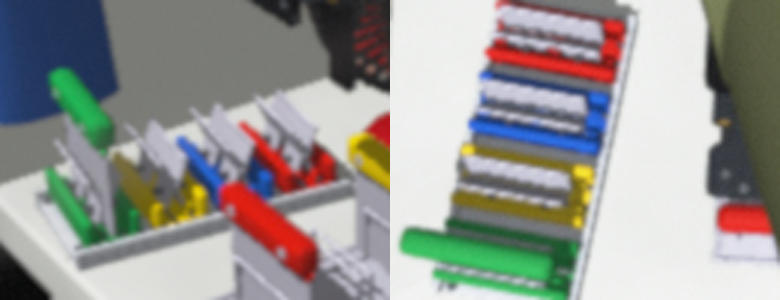

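Green stands upright in its clip. Now yellow.

>>> {"api": "drive_tool", "payload": {"moves": [{"x": -2, "y": 21.5, "z": 20, "rx": 0, "ry": 0, "rz": 0, "fingers": 0.1}, {"x": -2, "y": 21.5, "z": 30, "rx": 0, "ry": 0, "rz": 0, "fingers": 0.1}, {"x": -2, "y": 21.5, "z": 55, "rx": 0, "ry": 0, "rz": 0, "fingers": 0.1}, {"x": -2, "y": 21.5, "z": 80, "rx": 0, "ry": 0, "rz": 0, "fingers": 0.1}, {"x": -2, "y": 21.5, "z": 105, "rx": 0, "ry": 0, "rz": 0, "fingers": 0.1}, {"x": -2, "y": 21.5, "z": 105, "rx": 0, "ry": 0, "rz": 0, "fingers": 0.1}, {"x": -2, "y": 21.5, "z": 105, "rx": 0, "ry": 0, "rz": 0, "fingers": 1}, {"x": -2, "y": 21.5, "z": 105, "rx": 0, "ry": 0, "rz": 0, "fingers": 1}, {"x": -2, "y": 21.5, "z": 105, "rx": 0, "ry": 0, "rz": 0, "fingers": 1}, {"x": -2, "y": 21.5, "z": 105, "rx": 0, "ry": 0, "rz": 0, "fingers": 1}], "force": 35}}

```text
time_s: 11.55
tool_pos: [0.5675, 0.082, 0.0867]
tool_rot: [179.9, 0.0, 88.5]
force: [-1.7, -1.0, 6.1]
grip_width: 0.0196
grasp_force: 34.9
```

```bash
python3 - <<'E'
from h import *
np.set_printoptions(precision=4,suppress=True)
p,R=pose(); print(p,R.as_euler('xyz',degrees=True)); d=p[1]-.0826
t=np.array([.4810,.2782])+d*np.array([.154,.988])
for z in(.21,.159,.095): print(move([*t,z],81.15))
T,S=cam('top'),cam('scene')
a=blobs(T['image'],'green',(180,215,250,262)); b=blobs(S['image'],'green',(200,125,232,160))
print(a[0],b[0]); print(tri([(T,*a[0][1]),(S,*b[0][1])]))
E
```

```text
[0.5675 0.082  0.0867] [179.9169   0.0054  88.4516]
(array([ 193.2,  -91.6, -123.5]), array([0.0015, 0.    , 0.1274]))
(array([193.2, -91.7, -72.5]), array([0.0015, 0.    , 0.1274]))
(array([193.2, -91.8,  -8.5]), array([0.0015, 0.    , 0.1274]))
(np.int32(757), array([215.2087, 245.6948]), ((212.06838989257812, 245.2910614013672), (57.50630569458008, 20.12311553955078), 11.0035400390625)) (np.int32(259), array([216.529 , 144.7336]), ((216.79269409179688, 145.3658447265625), (30.297710418701172, 10.151294708251953), 51.34019088745117))
(array([0.4202, 0.2757, 0.1168]), [np.float64(1.9), np.float64(1.9)])
```

>>> {"api": "drive_tool", "payload": {"moves": [{"x": 0, "y": 0, "z": -40, "rx": 0, "ry": 0, "rz": 0, "fingers": 1}, {"x": 0, "y": 0, "z": -85, "rx": 0, "ry": 0, "rz": 0, "fingers": 1}, {"x": 0, "y": 0, "z": -124, "rx": 0, "ry": 0, "rz": 0, "fingers": 1}, {"x": 50, "y": -20, "z": -126, "rx": 0, "ry": 0, "rz": 0.03, "fingers": 1}, {"x": 100, "y": -42, "z": -126, "rx": 0, "ry": 0, "rz": 0.06, "fingers": 1}, {"x": 150, "y": -65, "z": -126, "rx": 0, "ry": 0, "rz": 0.1, "fingers": 1}, {"x": 185, "y": -85, "z": -126, "rx": 0, "ry": 0, "rz": 0.127, "fingers": 1}, {"x": 193, "y": -91.5, "z": -126, "rx": 0, "ry": 0, "rz": 0.127, "fingers": 1}, {"x": 193, "y": -91.5, "z": -100, "rx": 0, "ry": 0, "rz": 0.127, "fingers": 1}, {"x": 193, "y": -91.5, "z": -73, "rx": 0, "ry": 0, "rz": 0.127, "fingers": 1}, {"x": 193, "y": -91.5, "z": -73, "rx": 0, "ry": 0, "rz": 0.127, "fingers": 1}, {"x": 193, "y": -91.5, "z": -73, "rx": 0, "ry": 0, "rz": 0.127, "fingers": 1}]}}

```text
time_s: 13.15
tool_pos: [0.4813, 0.277, 0.1593]
tool_rot: [180.0, -0.0, 81.1]
force: [0.5, 0.7, -0.9]
grip_width: 0.0194
grasp_force: 35.0
```

```bash
python3 - <<'E'
from h import *
p,R=pose(); print(p,R.as_euler('xyz',degrees=True)); print(move([.4809,.2776,.097],81.15))
W=cam('wrist'); np.savez('w3.npz',**W)
S=cam('scene')['image'][100:200,190:320,::-1]
cv2.imwrite('pics/w3.png',np.hstack([cv2.resize(W['image'][50:250,120:450,::-1],None,fx=1.5,fy=1.5),cv2.resize(S,(300,300))]))
E
```

```text
[0.48134867 0.27696436 0.15926667] [ 1.79958277e+02 -2.53251781e-02  8.11285379e+01]
(array([ 0.5, -0.6, 62.3]), array([ 0.0007, -0.0004, -0.0004]))
```

View pics/w3.png

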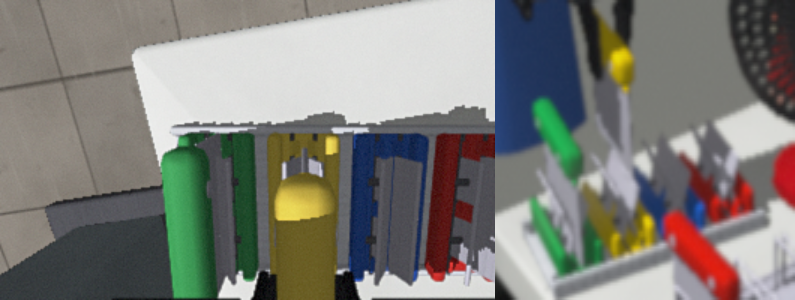

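Green handle's far end is at (243,144), and yellow is aligned over its clip's middle. Pressing in while I check green's end offline.

>>> {"api": "drive_tool", "payload": {"moves": [{"x": 0.5, "y": -0.5, "z": 20, "rx": 0, "ry": 0, "rz": 0, "fingers": 1}, {"x": 0.5, "y": -0.5, "z": 35, "rx": 0, "ry": 0, "rz": 0, "fingers": 1}, {"x": 0.5, "y": -0.5, "z": 43, "rx": 0, "ry": 0, "rz": 0, "fingers": 1}, {"x": 0.5, "y": -0.5, "z": 50, "rx": 0, "ry": 0, "rz": 0, "fingers": 1}, {"x": 0.5, "y": -0.5, "z": 56, "rx": 0, "ry": 0, "rz": 0, "fingers": 1}, {"x": 0.5, "y": -0.5, "z": 60, "rx": 0, "ry": 0, "rz": 0, "fingers": 1}, {"x": 0.5, "y": -0.5, "z": 63, "rx": 0, "ry": 0, "rz": 0, "fingers": 1}, {"x": 0.5, "y": -0.5, "z": 66, "rx": 0, "ry": 0, "rz": 0, "fingers": 1}, {"x": 0.5, "y": -0.5, "z": 66, "rx": 0, "ry": 0, "rz": 0, "fingers": 1}]}}

```text
time_s: 14.38
tool_pos: [0.4814, 0.278, 0.0964]
tool_rot: [179.8, 0.1, 81.1]
force: [-4.8, -5.6, 25.9]
grip_width: 0.02
grasp_force: 35.2
```

```bash
python3 - <<'E'
from h import *
np.set_printoptions(precision=4,suppress=True)
W=dict(np.load('w3.npz'))
a=blobs(W['image'],'green',(215,130,262,300)); print(a[0][2])
for z in(.106,.112): print(at_z(W,243,144.5,z))
# far plate edge at rows: (190..490,129)
m=W['image'][130:165,225:262].mean(2)
for v in(130,134,138,142,146): print(v,W['image'][v,236:252].tolist()[::5])
E
```

```text
((245.1134796142578, 194.00880432128906), (109.80396270751953, 31.579504013061523), 86.3086166381836)
[0.4336 0.3408 0.106 ]
[0.4353 0.3413 0.112 ]
130 [[230, 232, 231], [233, 234, 232], [235, 236, 234], [227, 229, 226]]
134 [[120, 123, 128], [120, 121, 127], [129, 129, 135], [127, 128, 134]]
138 [[213, 217, 223], [222, 224, 233], [121, 139, 133], [94, 101, 99]]
142 [[235, 236, 234], [63, 150, 82], [32, 75, 40], [34, 67, 42]]
146 [[239, 238, 237], [78, 174, 104], [33, 82, 49], [75, 85, 82]]
```

>>> {"api": "drive_tool", "payload": {"moves": [{"x": 0, "y": 0, "z": -3, "rx": 0, "ry": 0, "rz": 0, "fingers": 1}, {"x": 0, "y": 0, "z": -3, "rx": 0, "ry": 0, "rz": 0, "fingers": 0.1}, {"x": 0, "y": 0, "z": -3, "rx": 0, "ry": 0, "rz": 0, "fingers": 0.1}, {"x": 0, "y": 0, "z": -3, "rx": 0, "ry": 0, "rz": 0, "fingers": 0.1}, {"x": 0, "y": 0, "z": -30, "rx": 0, "ry": 0, "rz": 0, "fingers": 0.1}, {"x": 0, "y": 0, "z": -80, "rx": 0, "ry": 0, "rz": 0, "fingers": 0.1}, {"x": -30, "y": 0, "z": -130, "rx": 0, "ry": 0, "rz": 0, "fingers": 0.1}, {"x": -60, "y": 0, "z": -170, "rx": 0, "ry": 0, "rz": 0, "fingers": 0.1}, {"x": -80, "y": 0, "z": -200, "rx": 0, "ry": 0, "rz": 0, "fingers": 0.1}, {"x": -80, "y": 0, "z": -200, "rx": 0, "ry": 0, "rz": 0, "fingers": 0.1}, {"x": -80, "y": 0, "z": -200, "rx": 0, "ry": 0, "rz": 0, "fingers": 0.1}]}}

```text
time_s: 15.75
tool_pos: [0.4674, 0.1991, 0.2916]
tool_rot: [-179.9, 0.0, 81.2]
force: [0.4, 0.8, 0.7]
grip_width: 0.0394
grasp_force: 0.0
```

```bash
python3 - <<'E'
from h import *
np.set_printoptions(precision=4,suppress=True)
W=cam('wrist'); np.savez('w4.npz',**W); print(pose()[0],pose()[1].as_euler('xyz',degrees=True),W['C'])
x0,y0,x1,y1,s=230,50,430,190,4
im=cv2.resize(W['image'][y0:y1,x0:x1,::-1],None,fx=s,fy=s,interpolation=cv2.INTER_CUBIC)
for k in range(x0+10,x1,20): cv2.putText(im,str(k),((k-x0)*s,10),0,.4,(255,0,255)); cv2.line(im,((k-x0)*s,12),((k-x0)*s,22),(255,0,255))
for k in range(y0+10,y1,20): cv2.putText(im,str(k),(0,(k-y0)*s),0,.4,(255,0,255))
cv2.imwrite('pics/w4.png',im)
E
```

```text
[0.4671 0.1993 0.2911] [-179.8753    0.0261   81.2511] [0.4799 0.28   0.447 ]
```

View pics/w4.png

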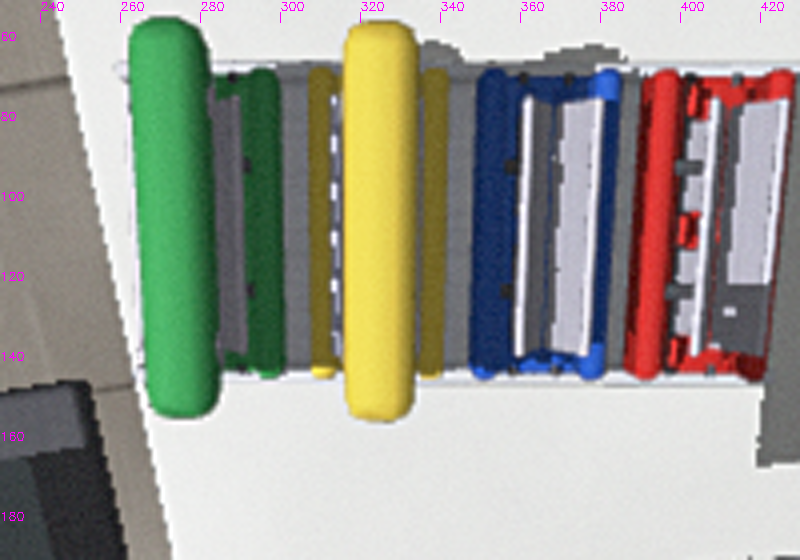

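Fine view: yellow handle spans rows 55.5–155, green 54.5–154.5, and blue lips rows 74–138.7. Comparing the centres.

```bash
python3 - <<'E'
from h import *
np.set_printoptions(precision=4,suppress=True)
W=dict(np.load('w4.npz'))
def two(n,a,b,z):
    A,B=at_z(W,*a,z),at_z(W,*b,z); d=A-B; print(n,(A+B)/2,1e3*np.linalg.norm(d),np.degrees(np.arctan2(d[1],d[0])))
two('G handle',(272,54.5),(275.5,154.3),.108); two('Y handle',(325,55.2),(325,155),.108)
f=lambda x,y:(230+x/4,50+y/4)
two('blue lipL',f(527,95),f(519,353),.063);two('blue lipR',f(602,98),f(587,355),.063)
two('red lipL',f(716,98),f(695,353),.063)
two('Y lipL',f(335,95),f(335,350),.063)
two('plate@blue',f(560,65),f(540,378),.012)
for n in('blue','red'):
    pass
E
```

```text
G handle [0.4251 0.2873 0.108 ] 105.27573798676114 80.36156480666989
Y handle [0.481  0.2778 0.108 ] 105.39163233298828 81.25557154522464
blue lipL [0.5254 0.2713 0.063 ] 77.17777452632413 81.4885746534429
blue lipR [0.5475 0.2671 0.063 ] 76.9670337753864 80.89578553356601
red lipL [0.5818 0.2621 0.063 ] 76.32177302787653 81.08123381379569
Y lipL [0.4673 0.2808 0.063 ] 76.23722398876032 80.59653086025577
plate@blue [0.5409 0.2689 0.012 ] 106.0087882961213 79.90786597819475
```

Both handles are centred within about 1 mm of their clips. Next, map the fan's near edge with a small visual hull from three views before planning the tilt.

```bash
python3 - <<'E'
from h import *
np.set_printoptions(precision=3,suppress=True)
W=dict(np.load('w1.npz')); W4=dict(np.load('w4.npz')); T,S=cam('top'),cam('scene')
T['image']=cv2.imread('pics/top0.png')[:,:,::-1]; S['image']=cv2.imread('pics/scene0.png')[:,:,::-1]
g=np.stack(np.meshgrid(np.arange(.59,.74,.005),np.arange(.14,.34,.005),np.arange(.06,.29,.01),indexing='ij'),-1); P=g.reshape(-1,3)
occ=np.ones(len(P),bool)
boxes=[(T,(195,30,290,150)),(S,(285,45,390,150)),(W,(440,120,640,275))]
for d,(x0,y0,x1,y1) in boxes:
    m=(d['image'].max(2)<75).astype(np.uint8); q=np.zeros_like(m); q[y0:y1,x0:x1]=m[y0:y1,x0:x1]
    q=cv2.morphologyEx(q,cv2.MORPH_CLOSE,np.ones((9,9)))
    c=P@d['R'].T+d['t']; u=np.round(d['fx']*c[:,0]/c[:,2]+d['cx']).astype(int); v=np.round(d['fy']*c[:,1]/c[:,2]+d['cy']).astype(int)
    inb=(u>=0)&(u<640)&(v>=0)&(v<400); k=np.ones(len(P),bool); k[inb]=q[v[inb],u[inb]]>0; occ&=k
O=occ.reshape(g.shape[:3])
for i,x in enumerate(np.arange(.59,.74,.01)):
    o=O[2*i]; 
    if o.any(): y,z=np.nonzero(o); print(f'{x:.3f} y {.14+.005*y.min():.3f}-{.14+.005*y.max():.3f} z {.06+.01*z.min():.2f}-{.06+.01*z.max():.2f}')
E
```

```text
0.600 y 0.205-0.205 z 0.26-0.26
0.610 y 0.195-0.255 z 0.19-0.27
0.620 y 0.190-0.270 z 0.15-0.27
0.630 y 0.185-0.275 z 0.12-0.28
0.640 y 0.185-0.280 z 0.10-0.28
0.650 y 0.180-0.280 z 0.09-0.28
0.660 y 0.180-0.280 z 0.08-0.28
0.670 y 0.175-0.280 z 0.07-0.28
0.680 y 0.175-0.285 z 0.06-0.28
0.690 y 0.170-0.290 z 0.06-0.28
0.700 y 0.170-0.300 z 0.06-0.28
0.710 y 0.170-0.300 z 0.06-0.28
0.720 y 0.165-0.280 z 0.06-0.28
0.730 y 0.155-0.310 z 0.06-0.28
0.740 y 0.155-0.315 z 0.06-0.28
```

```bash
python3 - <<'E'
from h import *
W=dict(np.load('w1.npz')); W4=dict(np.load('w4.npz')); T,S=cam('top'),cam('scene')
T['image']=cv2.imread('pics/top0.png')[:,:,::-1]; S['image']=cv2.imread('pics/scene0.png')[:,:,::-1]
ys=np.arange(.14,.33,.004)
def occ(P):
    o=np.ones(len(P),bool)
    for d,(x0,y0,x1,y1) in [(T,(195,30,290,150)),(S,(285,45,390,150)),(W,(440,120,640,275)),(W4,(430,60,640,245))]:
        q=np.zeros((400,640),np.uint8); q[y0:y1,x0:x1]=(d['image'].max(2)<75)[y0:y1,x0:x1]
        q=cv2.morphologyEx(q,cv2.MORPH_CLOSE,np.ones((5,5)))
        c=P@d['R'].T+d['t']; u=np.round(d['fx']*c[:,0]/c[:,2]+d['cx']).astype(int); v=np.round(d['fy']*c[:,1]/c[:,2]+d['cy']).astype(int)
        inb=(u>=0)&(u<640)&(v>=0)&(v<(400 if d is not W4 else 240)); k=np.ones(len(P),bool); k[inb]=q[v[inb],u[inb]]>0; o&=k
    return o
for x in(.61,.62,.635,.65,.68,.70):
    print(x,end=': ')
    for z in np.arange(.06,.3,.02):
        o=occ(np.array([[x,y,z] for y in ys])); 
        if o.any(): print(f'z{z:.2f} {ys[o].min():.3f}-{ys[o].max():.3f}',end=' | ')
    print()
im=W4['image'][:250,300:640,::-1]; cv2.imwrite('pics/w4b.png',cv2.resize(im,None,fx=2,fy=2))
E
```

```text
0.61: z0.20 0.236-0.252 | z0.22 0.232-0.244 | z0.24 0.232-0.232 | z0.26 0.196-0.196 | 
0.62: z0.16 0.244-0.268 | z0.18 0.236-0.268 | z0.20 0.228-0.264 | z0.22 0.228-0.252 | z0.24 0.224-0.240 | z0.26 0.196-0.196 | 
0.635: z0.12 0.244-0.268 | z0.14 0.232-0.276 | z0.16 0.228-0.280 | z0.18 0.224-0.276 | z0.20 0.220-0.276 | z0.22 0.220-0.268 | z0.24 0.188-0.252 | z0.26 0.216-0.232 | z0.28 0.260-0.260 | 
0.65: z0.10 0.236-0.272 | z0.12 0.224-0.276 | z0.14 0.220-0.280 | z0.16 0.216-0.284 | z0.18 0.216-0.280 | z0.20 0.212-0.280 | z0.22 0.212-0.276 | z0.24 0.184-0.264 | z0.26 0.208-0.240 | 
0.68: z0.08 0.216-0.280 | z0.10 0.208-0.280 | z0.12 0.204-0.280 | z0.14 0.200-0.280 | z0.16 0.200-0.280 | z0.18 0.196-0.280 | z0.20 0.196-0.276 | z0.22 0.196-0.272 | z0.24 0.196-0.264 | z0.26 0.204-0.256 | z0.28 0.216-0.284 | 
0.7: z0.06 0.228-0.280 | z0.08 0.204-0.280 | z0.10 0.196-0.280 | z0.12 0.192-0.280 | z0.14 0.188-0.280 | z0.16 0.188-0.276 | z0.18 0.196-0.272 | z0.20 0.188-0.268 | z0.22 0.188-0.264 | z0.24 0.192-0.300 | z0.26 0.204-0.248 | z0.28 0.212-0.288 |
```

View pics/w4b.png

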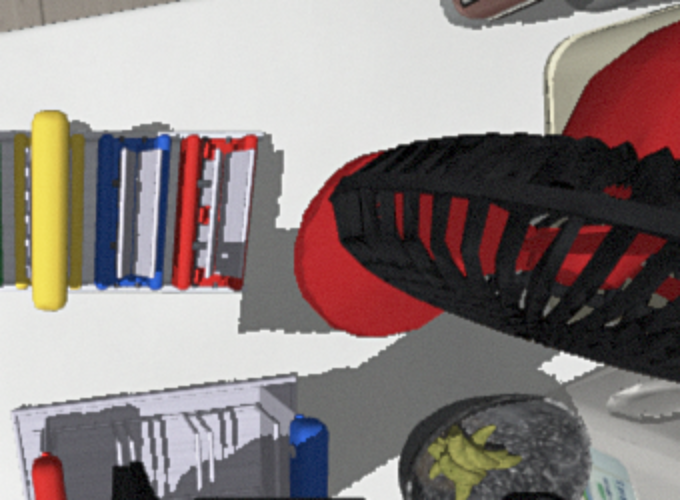

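The fan's near edge is about x≥0.615, y 0.2–0.28, z 0.1–0.26. So blue and red will be gripped near their −y end with the tool leaned (body toward −y), inserted past the nip, then pushed home from above.

```bash
cat >> h.py <<'E'
def tmove(p,yaw,tilt,frm=None,ax='y'):
    c,R=frm or pose(); Rt=Ro.from_euler('xyz',[180,0,yaw],degrees=True)*Ro.from_euler(ax,tilt,degrees=True)
    return np.round(1e3*R.inv().apply(np.array(p)-c),1).tolist(),np.round((R.inv()*Rt).as_rotvec(),3).tolist()
E
python3 - <<'E'
from h import *
print(tmove([.6213,.0523,.22],88.5,50),tmove([.6213,.0523,.088],88.5,50), tmove([.55,.10,.29],88.5,50))
E
```

```text
([-121.9, 174.6, 71.1], [0.053, 0.872, -0.119]) ([-121.8, 174.9, 203.1], [0.053, 0.872, -0.119]) ([-85.6, 96.8, 1.3], [0.053, 0.872, -0.119])
```

>>> {"api": "drive_tool", "payload": {"moves": [{"x": -25, "y": 30, "z": 0, "rx": 0.01, "ry": 0.17, "rz": -0.02, "fingers": 0.1}, {"x": -50, "y": 60, "z": 0, "rx": 0.02, "ry": 0.34, "rz": -0.045, "fingers": 0.1}, {"x": -75, "y": 90, "z": 0, "rx": 0.03, "ry": 0.51, "rz": -0.07, "fingers": 0.1}, {"x": -95, "y": 120, "z": 15, "rx": 0.04, "ry": 0.68, "rz": -0.095, "fingers": 0.1}, {"x": -110, "y": 150, "z": 40, "rx": 0.053, "ry": 0.82, "rz": -0.119, "fingers": 0.1}, {"x": -122, "y": 174.5, "z": 71, "rx": 0.053, "ry": 0.872, "rz": -0.119, "fingers": 0.1}, {"x": -122, "y": 174.5, "z": 71, "rx": 0.053, "ry": 0.872, "rz": -0.119, "fingers": 0.1}, {"x": -122, "y": 174.5, "z": 71, "rx": 0.053, "ry": 0.872, "rz": -0.119, "fingers": 0.1}, {"x": -122, "y": 174.5, "z": 71, "rx": 0.053, "ry": 0.872, "rz": -0.119, "fingers": 0.1}]}}

```text
time_s: 17.12
tool_pos: [0.6217, 0.0534, 0.2239]
tool_rot: [179.5, -49.9, 89.0]
force: [-0.1, 0.3, 0.6]
grip_width: 0.0393
grasp_force: 0.0
```

```bash
python3 - <<'E'
from h import *
print(pose()[0],pose()[1].as_matrix().round(3).tolist(),sensors.get_obs()['qpos'].round(1))
for z in(.14,.088): print(tmove([.6213,.0523,z],88.5,50))
E
```

```text
[0.62165601 0.05340638 0.22393858] [[0.012, 1.0, 0.023], [0.643, -0.025, 0.765], [0.765, 0.006, -0.643]] [ 41.2  27.1 -30.6  90.7 -36.2  79.   22.4]
([-65.0, -0.8, 53.2], [0.003, 0.001, 0.005])
([-104.8, -1.1, 86.6], [0.003, 0.001, 0.005])
```

Tilt is reachable with comfortable joints. Descend and grip blue.

>>> {"api": "drive_tool", "payload": {"moves": [{"x": -33, "y": -0.5, "z": 27, "rx": 0.003, "ry": 0, "rz": 0.005, "fingers": 0.1}, {"x": -65, "y": -1, "z": 53, "rx": 0.003, "ry": 0, "rz": 0.005, "fingers": 0.1}, {"x": -80, "y": -1, "z": 66, "rx": 0.003, "ry": 0, "rz": 0.005, "fingers": 0.1}, {"x": -95, "y": -1, "z": 78, "rx": 0.003, "ry": 0, "rz": 0.005, "fingers": 0.1}, {"x": -105, "y": -1, "z": 86.5, "rx": 0.003, "ry": 0, "rz": 0.005, "fingers": 0.1}, {"x": -105, "y": -1, "z": 86.5, "rx": 0.003, "ry": 0, "rz": 0.005, "fingers": 0.1}, {"x": -105, "y": -1, "z": 86.5, "rx": 0.003, "ry": 0, "rz": 0.005, "fingers": 1}, {"x": -105, "y": -1, "z": 86.5, "rx": 0.003, "ry": 0, "rz": 0.005, "fingers": 1}, {"x": -105, "y": -1, "z": 86.5, "rx": 0.003, "ry": 0, "rz": 0.005, "fingers": 1}, {"x": -105, "y": -1, "z": 86.5, "rx": 0.003, "ry": 0, "rz": 0.005, "fingers": 1}], "force": 60}}

```text
time_s: 18.38
tool_pos: [0.6213, 0.0502, 0.0861]
tool_rot: [-179.8, -50.0, 88.1]
force: [-0.4, -0.7, 1.5]
grip_width: 0.0196
grasp_force: 60.0
```

```bash
python3 - <<'E'
from h import *
p,R=pose(); print(p,R.as_euler('xyz',degrees=True)); ds=p[1]-.0789; print('s_tcp',ds)
s=np.array([.154,.988]); t=np.array([.5366,.2694])+ds*s
up=lambda z:tmove([p[0],p[1],z],88.5,50)
print(up(.21))
for z in(.22,.16,.12): print(t,z,tmove([*t,z],81.15,50))
print(tmove([.57,.15,.22],85,50))
E
```

```text
[0.6212772  0.05017186 0.0860694 ] [-179.75341103  -50.02367711   88.14750851]
s_tcp -0.028728136910485855
([95.0, -0.3, -79.6], [0.0, -0.0, -0.004])
[0.53217587 0.2410166 ] 0.22 ([223.3, -95.0, 58.3], [-0.098, -0.0, 0.078])
[0.53217587 0.2410166 ] 0.16 ([177.4, -94.8, 96.9], [-0.098, -0.0, 0.078])
[0.53217587 0.2410166 ] 0.12 ([146.7, -94.7, 122.6], [-0.098, -0.0, 0.078])
([165.7, -54.5, -10.6], [-0.046, -0.0, 0.035])
```

>>> {"api": "drive_tool", "payload": {"moves": [{"x": 32, "y": 0, "z": -27, "rx": 0, "ry": 0, "rz": 0, "fingers": 1}, {"x": 64, "y": 0, "z": -53, "rx": 0, "ry": 0, "rz": 0, "fingers": 1}, {"x": 98, "y": 0, "z": -82, "rx": 0, "ry": 0, "rz": 0, "fingers": 1}, {"x": 130, "y": -27, "z": -47, "rx": -0.023, "ry": 0, "rz": 0.018, "fingers": 1}, {"x": 166, "y": -54, "z": -11, "rx": -0.046, "ry": 0, "rz": 0.035, "fingers": 1}, {"x": 195, "y": -75, "z": 24, "rx": -0.07, "ry": 0, "rz": 0.055, "fingers": 1}, {"x": 223, "y": -95, "z": 58, "rx": -0.098, "ry": 0, "rz": 0.078, "fingers": 1}, {"x": 223, "y": -95, "z": 58, "rx": -0.098, "ry": 0, "rz": 0.078, "fingers": 1}, {"x": 200, "y": -95, "z": 78, "rx": -0.098, "ry": 0, "rz": 0.078, "fingers": 1}, {"x": 181, "y": -95, "z": 94, "rx": -0.098, "ry": 0, "rz": 0.078, "fingers": 1}, {"x": 181, "y": -95, "z": 94, "rx": -0.098, "ry": 0, "rz": 0.078, "fingers": 1}, {"x": 181, "y": -95, "z": 94, "rx": -0.098, "ry": 0, "rz": 0.078, "fingers": 1}]}}

```text
time_s: 19.88
tool_pos: [0.5324, 0.2409, 0.1649]
tool_rot: [180.0, -50.0, 81.2]
force: [0.3, 0.5, -0.8]
grip_width: 0.0194
grasp_force: 60.0
```

```bash
python3 - <<'E'
from h import *
p,R=pose(); print(p,R.as_euler('xyz',degrees=True)); t=[.5322,.2410]
for z in(.119,.108,.097): print(z,tmove([*t,z],81.15,50))
S=cam('scene')['image'][90:210,190:390,::-1];T=cam('top')['image'][100:260,180:340,::-1]
cv2.imwrite('pics/p3.png',np.hstack([cv2.resize(S,(480,288),interpolation=cv2.INTER_CUBIC),cv2.resize(T,(288,288),interpolation=cv2.INTER_CUBIC)]))
E
```

```text
[0.53238039 0.24093344 0.16491787] [179.97737131 -50.0337077   81.15702106]
0.119 ([-35.2, -0.2, 29.5], [0.0, -0.001, 0.0])
0.108 ([-43.6, -0.2, 36.6], [0.0, -0.001, 0.0])
0.097 ([-52.0, -0.2, 43.7], [0.0, -0.001, 0.0])
```

View pics/p3.png

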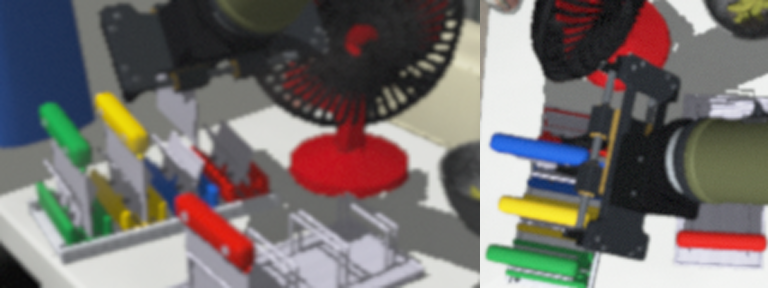

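The tilted body clears the fan (top view: body corner beside it), and blue is parallel to yellow. Lowering through the nip.

>>> {"api": "drive_tool", "payload": {"moves": [{"x": -15, "y": 0, "z": 12.5, "rx": 0, "ry": 0, "rz": 0, "fingers": 1}, {"x": -28, "y": 0, "z": 23.5, "rx": 0, "ry": 0, "rz": 0, "fingers": 1}, {"x": -35, "y": 0, "z": 29.5, "rx": 0, "ry": 0, "rz": 0, "fingers": 1}, {"x": -39, "y": 0, "z": 33, "rx": 0, "ry": 0, "rz": 0, "fingers": 1}, {"x": -43.5, "y": 0, "z": 36.5, "rx": 0, "ry": 0, "rz": 0, "fingers": 1}, {"x": -43.5, "y": 0, "z": 36.5, "rx": 0, "ry": 0, "rz": 0, "fingers": 1}]}}

```text
time_s: 20.72
tool_pos: [0.5312, 0.2415, 0.1067]
tool_rot: [-179.9, -50.0, 81.1]
force: [1.7, 2.0, -1.5]
grip_width: 0.0196
grasp_force: 60.0
```

>>> {"api": "drive_tool", "payload": {"moves": [{"x": -4, "y": 0, "z": 3.5, "rx": 0, "ry": 0, "rz": 0, "fingers": 1}, {"x": -7, "y": 0, "z": 6, "rx": 0, "ry": 0, "rz": 0, "fingers": 1}, {"x": -7, "y": 0, "z": 6, "rx": 0, "ry": 0, "rz": 0, "fingers": 1}]}}

```text
time_s: 21.1
tool_pos: [0.5314, 0.2413, 0.0976]
tool_rot: [-179.9, -50.0, 81.1]
force: [-0.2, 2.0, -2.5]
grip_width: 0.0194
grasp_force: 60.0
```

```bash
python3 - <<'E'
from h import *
o=sensors.get_obs(); print(pose()[0],o['force'],o['wrist_torque'])
cv2.imwrite('pics/p4.png',cv2.resize(cam('top')['image'][130:260,180:310,::-1],(520,520),interpolation=cv2.INTER_CUBIC))
E
```

```text
[0.53139139 0.24126148 0.09755   ] [-0.23049953  2.00532384 -2.46672727] [-0.82887051  0.04785043 -0.13004742]
```

View pics/p4.png

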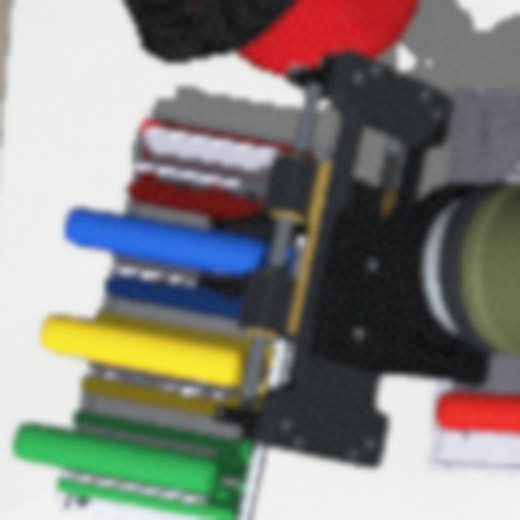

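Blue lines up with yellow and green in the top view and is almost home. Press to feel the floor.

>>> {"api": "drive_tool", "payload": {"moves": [{"x": -2, "y": 0, "z": 1.5, "rx": 0, "ry": 0, "rz": 0, "fingers": 1}, {"x": -2.5, "y": 0, "z": 2, "rx": 0, "ry": 0, "rz": 0, "fingers": 1}, {"x": -2.5, "y": 0, "z": 2, "rx": 0, "ry": 0, "rz": 0, "fingers": 1}]}}

```text
time_s: 21.52
tool_pos: [0.5319, 0.2412, 0.096]
tool_rot: [-180.0, -50.1, 81.2]
force: [-2.2, -2.2, 7.7]
grip_width: 0.0194
grasp_force: 60.0
```

>>> {"api": "drive_tool", "payload": {"moves": [{"x": 2, "y": 0, "z": -1.5, "rx": 0, "ry": 0, "rz": 0, "fingers": 1}, {"x": 2, "y": 0, "z": -1.5, "rx": 0, "ry": 0, "rz": 0, "fingers": 0.1}, {"x": 2, "y": 0, "z": -1.5, "rx": 0, "ry": 0, "rz": 0, "fingers": 0.1}, {"x": 2, "y": 0, "z": -1.5, "rx": 0, "ry": 0, "rz": 0, "fingers": 0.1}, {"x": 2, "y": 0, "z": -30, "rx": 0, "ry": 0, "rz": 0, "fingers": 0.1}, {"x": 2, "y": 0, "z": -80, "rx": 0, "ry": 0, "rz": 0, "fingers": 0.1}, {"x": 20, "y": 0, "z": -130, "rx": 0, "ry": 0, "rz": 0, "fingers": 0.1}, {"x": 40, "y": 0, "z": -160, "rx": 0, "ry": 0, "rz": 0, "fingers": 0.1}, {"x": 40, "y": 0, "z": -160, "rx": 0, "ry": 0, "rz": 0, "fingers": 0.1}, {"x": 40, "y": 0, "z": -160, "rx": 0, "ry": 0, "rz": 0, "fingers": 0.1}]}}

```text
time_s: 22.78
tool_pos: [0.5164, 0.1458, 0.2277]
tool_rot: [-179.9, -50.0, 81.2]
force: [0.4, -0.8, -0.1]
grip_width: 0.0391
grasp_force: 0.0
```

```bash
python3 - <<'E'
from h import *
p,R=pose(); print(p,R.as_euler('xyz',degrees=True))
W=cam('wrist'); S=cam('scene')
cv2.imwrite('pics/p5.png',np.hstack([cv2.resize(W['image'][:250,150:550,::-1],(480,300)),cv2.resize(S['image'][110:210,190:290,::-1],(300,300),interpolation=cv2.INTER_CUBIC)]))
E
```

```text
[0.51637093 0.14577044 0.22774851] [-179.92560377  -49.97677236   81.15536442]
```

View pics/p5.png

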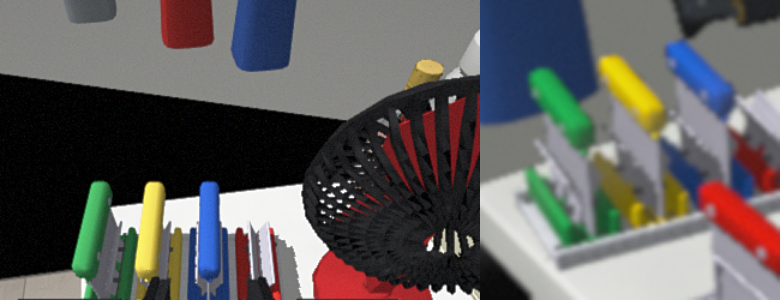

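Blue stands level with green and yellow. I have used up the picture allowance, so the rest is checked numerically. Now red, with a 60° lean.

```bash
python3 - <<'E'
from h import *
W=dict(np.load('w2.npz'))
for n,f,g in(('red',(246.5,82),(252,179.5)),('green',(299,82),(299.5,179.5)),('yellow',(352,76),(350,174))):
    A,B=at_z(W,*f,.1),at_z(W,*g,.1); print(n,(A+B)/2,np.linalg.norm(A-B))
for z in(.21,.15,.0895): print(z,tmove([.4525,.047,z],88.5,60))
E
```

```text
red [0.4546662  0.07772913 0.1       ] 0.10419846098934721
green [0.5091457  0.07662093 0.1       ] 0.10420421989940325
yellow [0.56555907 0.08158703 0.1       ] 0.10353429470907843
0.21 ([-82.5, -47.6, -71.3], [0.102, 0.174, -0.075])
0.15 ([-128.5, -47.4, -32.8], [0.102, 0.174, -0.075])
0.0895 ([-174.9, -47.3, 6.1], [0.102, 0.174, -0.075])
```

>>> {"api": "drive_tool", "payload": {"moves": [{"x": -20, "y": -16, "z": -35, "rx": 0.05, "ry": 0.09, "rz": -0.035, "fingers": 0.1}, {"x": -50, "y": -32, "z": -60, "rx": 0.102, "ry": 0.174, "rz": -0.075, "fingers": 0.1}, {"x": -82.5, "y": -46.5, "z": -71, "rx": 0.102, "ry": 0.174, "rz": -0.075, "fingers": 0.1}, {"x": -82.5, "y": -46.5, "z": -71, "rx": 0.102, "ry": 0.174, "rz": -0.075, "fingers": 0.1}, {"x": -105, "y": -46.5, "z": -52, "rx": 0.102, "ry": 0.174, "rz": -0.075, "fingers": 0.1}, {"x": -128.5, "y": -46.5, "z": -33, "rx": 0.102, "ry": 0.174, "rz": -0.075, "fingers": 0.1}, {"x": -128.5, "y": -46.5, "z": -33, "rx": 0.102, "ry": 0.174, "rz": -0.075, "fingers": 0.1}, {"x": -128.5, "y": -46.5, "z": -33, "rx": 0.102, "ry": 0.174, "rz": -0.075, "fingers": 0.1}]}}

```text
time_s: 23.88
tool_pos: [0.4547, 0.047, 0.1523]
tool_rot: [179.6, -60.0, 88.8]
force: [0.0, 0.0, 0.4]
grip_width: 0.0394
grasp_force: 0.0
```

```bash
python3 - <<'E'
from h import *
print(pose()[0],pose()[1].as_euler('xyz',degrees=True),sensors.get_obs()['qpos'].round(1))
for z in(.12,.0895): print(z,tmove([.4535,.047,z],88.5,60))
E
```

```text
[0.45471732 0.04703768 0.15226366] [179.61473045 -60.0317621   88.83767387] [ 53.1  21.7 -28.5 114.6 -44.2  79.9  44.4]
0.12 ([-28.0, -1.3, 16.1], [0.002, -0.001, 0.003])
0.0895 ([-54.4, -1.4, 31.3], [0.002, -0.001, 0.003])
```

>>> {"api": "drive_tool", "payload": {"moves": [{"x": -14, "y": -1, "z": 8, "rx": 0, "ry": 0, "rz": 0.003, "fingers": 0.1}, {"x": -28, "y": -1.2, "z": 16, "rx": 0, "ry": 0, "rz": 0.003, "fingers": 0.1}, {"x": -42, "y": -1.2, "z": 24, "rx": 0, "ry": 0, "rz": 0.003, "fingers": 0.1}, {"x": -54.5, "y": -1.2, "z": 31, "rx": 0, "ry": 0, "rz": 0.003, "fingers": 0.1}, {"x": -54.5, "y": -1.2, "z": 31, "rx": 0, "ry": 0, "rz": 0.003, "fingers": 0.1}, {"x": -54.5, "y": -1.2, "z": 31, "rx": 0, "ry": 0, "rz": 0.003, "fingers": 1}, {"x": -54.5, "y": -1.2, "z": 31, "rx": 0, "ry": 0, "rz": 0.003, "fingers": 1}, {"x": -54.5, "y": -1.2, "z": 31, "rx": 0, "ry": 0, "rz": 0.003, "fingers": 1}, {"x": -54.5, "y": -1.2, "z": 31, "rx": 0, "ry": 0, "rz": 0.003, "fingers": 1}], "force": 60}}

```text
time_s: 25.0
tool_pos: [0.4535, 0.0455, 0.0888]
tool_rot: [179.9, -60.0, 88.4]
force: [-0.2, -0.2, 1.3]
grip_width: 0.0194
grasp_force: 60.0
```

```bash
python3 - <<'E'
from h import *
p,R=pose(); print(p,R.as_euler('xyz',degrees=True)); ds=p[1]-.0777; print('s_tcp',ds)
t=np.array([.5922,.2608])+ds*np.array([.154,.988])
print(tmove([p[0],p[1],.23],88.5,60),tmove([.53,.10,.23],85,60))
for z in(.23,.17): print(t,z,tmove([*t,z],81.15,60))
E
```

```text
[0.45349816 0.04552037 0.08881233] [179.93264955 -59.96679297  88.3793901 ]
s_tcp -0.03217963315411596
([122.2, 0.1, -70.7], [0.003, 0.001, -0.001]) ([150.6, 75.0, -21.6], [-0.05, 0.001, 0.03])
[0.58724434 0.22900652] 0.23 ([215.9, 128.4, 91.5], [-0.108, 0.001, 0.063])
[0.58724434 0.22900652] 0.17 ([164.0, 128.4, 121.6], [-0.108, 0.001, 0.063])
```

>>> {"api": "drive_tool", "payload": {"moves": [{"x": 40, "y": 0, "z": -23, "rx": 0, "ry": 0, "rz": 0, "fingers": 1}, {"x": 82, "y": 0, "z": -47, "rx": 0, "ry": 0, "rz": 0, "fingers": 1}, {"x": 122, "y": 0, "z": -70.5, "rx": 0, "ry": 0, "rz": 0, "fingers": 1}, {"x": 136, "y": 37, "z": -46, "rx": -0.025, "ry": 0, "rz": 0.015, "fingers": 1}, {"x": 150.5, "y": 75, "z": -21.5, "rx": -0.05, "ry": 0, "rz": 0.03, "fingers": 1}, {"x": 170, "y": 90, "z": 12, "rx": -0.07, "ry": 0, "rz": 0.04, "fingers": 1}, {"x": 188, "y": 104, "z": 42, "rx": -0.09, "ry": 0, "rz": 0.052, "fingers": 1}, {"x": 204, "y": 118, "z": 69, "rx": -0.108, "ry": 0, "rz": 0.063, "fingers": 1}, {"x": 216, "y": 128, "z": 91.5, "rx": -0.108, "ry": 0, "rz": 0.063, "fingers": 1}, {"x": 216, "y": 128, "z": 91.5, "rx": -0.108, "ry": 0, "rz": 0.063, "fingers": 1}, {"x": 190, "y": 128, "z": 106.5, "rx": -0.108, "ry": 0, "rz": 0.063, "fingers": 1}, {"x": 164, "y": 128, "z": 121.5, "rx": -0.108, "ry": 0, "rz": 0.063, "fingers": 1}, {"x": 164, "y": 128, "z": 121.5, "rx": -0.108, "ry": 0, "rz": 0.063, "fingers": 1}, {"x": 164, "y": 128, "z": 121.5, "rx": -0.108, "ry": 0, "rz": 0.063, "fingers": 1}]}}

```text
time_s: 26.75
tool_pos: [0.5872, 0.2286, 0.1707]
tool_rot: [180.0, -60.0, 81.1]
force: [0.2, 1.3, -0.1]
grip_width: 0.0193
grasp_force: 60.0
```

```bash
python3 - <<'E'
from h import *
o=sensors.get_obs(); print(pose()[0],pose()[1].as_euler('xyz',degrees=True),o['force'],o['qpos'].round(1))
for z in(.123,.111,.1): print(z,tmove([.5872,.2290,z],81.15,60))
E
```

```text
[0.58715124 0.22858762 0.17065428] [179.99872368 -60.00398821  81.1219129 ] [ 0.21814972  1.28803286 -0.06915283] [ 37.6  24.5 -37.  110.3 -56.1  58.8  29.7]
0.123 ([-41.1, -0.0, 24.2], [0.0, -0.0, -0.0])
0.111 ([-51.5, -0.0, 30.2], [0.0, -0.0, -0.0])
0.1 ([-61.0, -0.0, 35.7], [0.0, -0.0, -0.0])
```

>>> {"api": "drive_tool", "payload": {"moves": [{"x": -16, "y": 0, "z": 9.5, "rx": 0, "ry": 0, "rz": 0, "fingers": 1}, {"x": -32, "y": 0, "z": 19, "rx": 0, "ry": 0, "rz": 0, "fingers": 1}, {"x": -41, "y": 0, "z": 24, "rx": 0, "ry": 0, "rz": 0, "fingers": 1}, {"x": -46, "y": 0, "z": 27, "rx": 0, "ry": 0, "rz": 0, "fingers": 1}, {"x": -51.5, "y": 0, "z": 30, "rx": 0, "ry": 0, "rz": 0, "fingers": 1}, {"x": -51.5, "y": 0, "z": 30, "rx": 0, "ry": 0, "rz": 0, "fingers": 1}]}}

```text
time_s: 27.5
tool_pos: [0.5863, 0.2297, 0.1094]
tool_rot: [-179.9, -60.0, 81.1]
force: [0.6, 2.9, -2.3]
grip_width: 0.0194
grasp_force: 60.0
```

>>> {"api": "drive_tool", "payload": {"moves": [{"x": -5, "y": 0, "z": 3, "rx": 0, "ry": 0, "rz": 0, "fingers": 1}, {"x": -9, "y": 0, "z": 5.5, "rx": 0, "ry": 0, "rz": 0, "fingers": 1}, {"x": -11, "y": 0, "z": 6.5, "rx": 0, "ry": 0, "rz": 0, "fingers": 1}, {"x": -11, "y": 0, "z": 6.5, "rx": 0, "ry": 0, "rz": 0, "fingers": 1}]}}

```text
time_s: 28.0
tool_pos: [0.587, 0.2296, 0.0987]
tool_rot: [-179.9, -60.1, 81.1]
force: [-1.5, -3.2, 8.9]
grip_width: 0.0197
grasp_force: 60.0
```

>>> {"api": "drive_tool", "payload": {"moves": [{"x": 1.5, "y": 0, "z": -1, "rx": 0, "ry": 0, "rz": 0, "fingers": 1}, {"x": 1.5, "y": 0, "z": -1, "rx": 0, "ry": 0, "rz": 0, "fingers": 0.3}, {"x": 1.5, "y": 0, "z": -1, "rx": 0, "ry": 0, "rz": 0, "fingers": 0.3}, {"x": 1.5, "y": 0, "z": -1, "rx": 0, "ry": 0, "rz": 0, "fingers": 0.3}, {"x": 1.5, "y": 0, "z": -30, "rx": 0, "ry": 0, "rz": 0, "fingers": 0.3}, {"x": 10, "y": 0, "z": -80, "rx": 0, "ry": 0, "rz": 0, "fingers": 0.3}, {"x": 60, "y": -20, "z": -100, "rx": 0, "ry": -0.1, "rz": 0, "fingers": 0.3}, {"x": 110, "y": -40, "z": -100, "rx": 0, "ry": -0.28, "rz": 0, "fingers": 0.3}, {"x": 150, "y": -60, "z": -100, "rx": 0, "ry": -0.46, "rz": 0, "fingers": 0.3}, {"x": 150, "y": -75, "z": -100, "rx": 0, "ry": -0.64, "rz": 0, "fingers": 0.3}, {"x": 150, "y": -90, "z": -100, "rx": 0, "ry": -0.82, "rz": 0, "fingers": 0.3}, {"x": 150, "y": -100, "z": -100, "rx": 0, "ry": -1.0, "rz": 0, "fingers": 0.3}, {"x": 150, "y": -100, "z": -100, "rx": 0, "ry": -1.047, "rz": 0, "fingers": 0.3}, {"x": 150, "y": -100, "z": -100, "rx": 0, "ry": -1.047, "rz": 0, "fingers": 0.3}]}}

```text
time_s: 29.75
tool_pos: [0.4855, 0.235, 0.277]
tool_rot: [-179.9, -0.0, 81.4]
force: [0.3, 0.0, 0.0]
grip_width: 0.0303
grasp_force: 0.0
```

```bash
python3 - <<'E'
from h import *
print(pose()[0],pose()[1].as_euler('xyz',degrees=True))
print(tmove([.49,.19,.30],81.15,0))
E
```

```text
[0.48548621 0.23500742 0.27702866] [-1.79913257e+02 -3.66618875e-02  8.13722963e+01]
([-43.8, 11.2, -23.0], [-0.002, -0.001, 0.004])
```

>>> {"api": "drive_tool", "payload": {"moves": [{"x": -44, "y": 11, "z": -23, "rx": 0, "ry": 0, "rz": 0, "fingers": 0.3}, {"x": -44, "y": 11, "z": -23, "rx": 0, "ry": 0, "rz": 0, "fingers": 0.3}, {"x": -44, "y": 11, "z": -23, "rx": 0, "ry": 0, "rz": 0, "fingers": 0.3}]}}

```text
time_s: 30.12
tool_pos: [0.4903, 0.1874, 0.3]
tool_rot: [-180.0, -0.0, 81.0]
force: [0.2, 0.3, -0.9]
grip_width: 0.0303
grasp_force: 0.0
```

```bash
python3 - <<'E'
from h import *
np.set_printoptions(precision=4,suppress=True)
W,S=cam('wrist'),cam('scene'); np.savez('w5.npz',**W); np.savez('s5.npz',**S)
print(W['C'])
exp={'green':(.4256,.2868),'yellow':(.481,.2780),'blue':(.5366,.2694),'red':(.5922,.2608)}
def proj(d,X): c=d['R']@X+d['t']; return d['fx']*c[0]/c[2]+d['cx'],d['fy']*c[1]/c[2]+d['cy']
for c,(x,y) in exp.items():
    r=[]
    for d,k,ins in((W,11,False),(S,5,True)):
        u,v=proj(d,np.array([x,y,.106])); m=cv2.morphologyEx(mask(d['image'],c),cv2.MORPH_OPEN,np.ones((k,k)))
        n,l,st,ce=cv2.connectedComponentsWithStats(m)
        i=min((i for i in range(1,n) if st[i,4]>50),key=lambda i:np.hypot(ce[i][0]-u,ce[i][1]-v))
        p=np.argwhere(l==i)[:,::-1].astype(np.float32); (cx,cy),(w,h),a=cv2.minAreaRect(p); th=np.radians(a if w>h else a-90); L=max(w,h)/2
        e=[(cx+s*L*np.cos(th),cy+s*L*np.sin(th)) for s in(-1,1)]; e.sort(key=lambda q:q[1]); r.append(e)
        print(c,'scene' if ins else 'wrist','size',round(w),round(h),'ctr',round(cx,1),round(cy,1),'exp',round(u,1),round(v,1))
    F,N=tri([(W,*r[0][0]),(S,*r[1][0])])[0],tri([(W,*r[0][1]),(S,*r[1][1])])[0]
    A,B=at_z(W,*r[0][0],.108),at_z(W,*r[0][1],.108); D=A-B
    print('   far',F,'near',N,'| wrist mid',(A+B)/2,'len',np.linalg.norm(D),'yaw',np.degrees(np.arctan2(D[1],D[0])),'err mm',1e3*((A+B)[:2]/2-np.array([x,y])))
E
```

```text
[0.503  0.2682 0.4555]
green wrist size 96 19 ctr 252.2 96.4 exp 253.6 100.0
green scene size 29 10 ctr 216.3 144.7 exp 217.7 146.5
   far [0.431  0.3392 0.1153] near [0.4175 0.2375 0.1064] | wrist mid [0.425  0.2883 0.108 ] len 0.10199844399736857 yaw 81.48795403286157 err mm [-0.5927  1.5487]
yellow wrist size 96 22 ctr 300.0 97.0 exp 303.1 100.0
yellow scene size 30 10 ctr 240.0 140.1 exp 241.2 141.3
   far [0.4849 0.3297 0.116 ] near [0.4708 0.2273 0.1052] | wrist mid [0.4778 0.2793 0.108 ] len 0.10232806073518438 yaw 79.62151245892387 err mm [-3.1826  1.3236]
blue wrist size 20 96 ctr 353.5 97.0 exp 352.8 99.8
blue scene size 29 9 ctr 262.5 135.0 exp 263.7 136.2
   far [0.5412 0.3211 0.1151] near [0.5295 0.2189 0.1055] | wrist mid [0.5373 0.2699 0.108 ] len 0.10260330320132813 yaw 81.23900679372389 err mm [0.7101 0.4624]
red wrist size 20 97 ctr 402.6 95.9 exp 402.4 99.6
red scene size 30 10 ctr 284.5 130.5 exp 285.2 131.4
   far [0.5965 0.3129 0.1158] near [0.5849 0.2106 0.1028] | wrist mid [0.5918 0.2624 0.108 ] len 0.1029465967374226 yaw 80.56942636128304 err mm [-0.4075  1.6218]
```

All four are centred and level within measuring noise (red's near end perhaps 2 mm low). To be sure, I'll press red and blue from above at the handle with closed fingers, leaned toward −x away from the fan.

```bash
python3 - <<'E'
from h import *
print(sensors.get_obs()['qpos'].round(1))
for p in([.54,.24,.30],[.5962,.2724,.21],[.5962,.2724,.145]): print(p,tmove(p,-8.85,40))
E
```

```text
[ 20.5   4.4 -46.5  93.1   3.1  83.9 -35. ]
[0.54, 0.24, 0.3] ([58.5, 41.7, -0.2], [-0.548, 0.547, 1.501])
[0.5962, 0.2724, 0.21] ([99.2, 92.4, 89.7], [-0.548, 0.547, 1.501])
[0.5962, 0.2724, 0.145] ([99.2, 92.5, 154.7], [-0.548, 0.547, 1.501])
```

>>> {"api": "drive_tool", "payload": {"moves": [{"x": 10, "y": 8, "z": 0, "rx": -0.055, "ry": 0.055, "rz": 0.15, "fingers": 1}, {"x": 20, "y": 16, "z": 0, "rx": -0.11, "ry": 0.11, "rz": 0.3, "fingers": 1}, {"x": 30, "y": 24, "z": 0, "rx": -0.164, "ry": 0.164, "rz": 0.45, "fingers": 1}, {"x": 40, "y": 32, "z": 0, "rx": -0.219, "ry": 0.219, "rz": 0.6, "fingers": 1}, {"x": 50, "y": 40, "z": 0, "rx": -0.274, "ry": 0.274, "rz": 0.75, "fingers": 1}, {"x": 58, "y": 42, "z": 0, "rx": -0.329, "ry": 0.329, "rz": 0.9, "fingers": 1}, {"x": 58, "y": 42, "z": 0, "rx": -0.384, "ry": 0.383, "rz": 1.05, "fingers": 1}, {"x": 58, "y": 42, "z": 0, "rx": -0.438, "ry": 0.438, "rz": 1.2, "fingers": 1}, {"x": 58, "y": 42, "z": 0, "rx": -0.493, "ry": 0.492, "rz": 1.35, "fingers": 1}, {"x": 58, "y": 42, "z": 0, "rx": -0.548, "ry": 0.547, "rz": 1.5, "fingers": 1}, {"x": 58, "y": 42, "z": 0, "rx": -0.548, "ry": 0.547, "rz": 1.501, "fingers": 1}, {"x": 58, "y": 42, "z": 0, "rx": -0.548, "ry": 0.547, "rz": 1.501, "fingers": 1}]}}

```text
time_s: 31.72
tool_pos: [0.5398, 0.2403, 0.2995]
tool_rot: [179.9, -40.0, -8.6]
force: [1.0, -0.3, -0.1]
grip_width: 0.0004
grasp_force: 0.0
```

```bash
python3 - <<'E'
from h import *
print(pose()[0],pose()[1].as_matrix().round(3).tolist(),sensors.get_obs()['qpos'].round(1))
for p in([.5962,.2724,.21],[.5962,.2724,.14],[.5962,.2724,.129]): print(p,tmove(p,-8.85,40))
E
```

```text
[0.53983199 0.24025862 0.29950573] [[0.757, -0.152, 0.635], [-0.115, -0.988, -0.098], [0.643, 0.001, -0.766]] [  23.5  -16.4  -57.8  113.5   18.5   47.5 -144.7]
[0.5962, 0.2724, 0.21] ([-18.6, -40.4, 101.2], [-0.0, -0.0, 0.003])
[0.5962, 0.2724, 0.14] ([-63.6, -40.5, 154.8], [-0.0, -0.0, 0.003])
[0.5962, 0.2724, 0.129] ([-70.6, -40.6, 163.2], [-0.0, -0.0, 0.003])
```

>>> {"api": "drive_tool", "payload": {"moves": [{"x": -5, "y": -14, "z": 33, "rx": 0, "ry": 0, "rz": 0, "fingers": 1}, {"x": -12, "y": -28, "z": 67, "rx": 0, "ry": 0, "rz": 0, "fingers": 1}, {"x": -18.5, "y": -40.5, "z": 101, "rx": 0, "ry": 0, "rz": 0, "fingers": 1}, {"x": -40, "y": -40.5, "z": 127, "rx": 0, "ry": 0, "rz": 0, "fingers": 1}, {"x": -60, "y": -40.5, "z": 150.5, "rx": 0, "ry": 0, "rz": 0, "fingers": 1}, {"x": -60, "y": -40.5, "z": 150.5, "rx": 0, "ry": 0, "rz": 0, "fingers": 1}]}}

```text
time_s: 32.48
tool_pos: [0.5564, 0.2314, 0.1831]
tool_rot: [-178.1, -39.6, -8.4]
force: [0.2, -0.5, 0.7]
grip_width: 0.0004
grasp_force: 0.0
```

```bash
python3 - <<'E'
from h import *
o=sensors.get_obs(); print(pose()[0],o['force'],o['qpos'].round(1))
for p in([.5962,.2724,.133],[.5962,.2724,.129],[.5962,.2724,.126]): print(p,tmove(p,-8.85,40))
E
```

```text
[0.55641017 0.23142562 0.18312576] [ 0.23019227 -0.49098763  0.66021203] [  45.1  -11.4  -79.1  121.9   27.2   32.6 -154.1]
[0.5962, 0.2724, 0.133] ([-6.3, -44.3, 61.4], [-0.039, 0.006, 0.006])
[0.5962, 0.2724, 0.129] ([-8.8, -44.2, 64.5], [-0.039, 0.006, 0.006])
[0.5962, 0.2724, 0.126] ([-10.7, -44.1, 66.8], [-0.039, 0.006, 0.006])
```

Joints 3 and 7 are near their limits with this yaw. I'll back out and use the opposite yaw instead.

```bash
python3 - <<'E'
from h import *
for p,y,t in(([.54,.24,.30],-8.85,40),([.49,.1875,.30],81.15,0)): print(tmove(p,y,t))
E
```

```text
([61.1, -9.5, -100.9], [-0.039, 0.006, 0.006])
([28.9, 48.8, -129.6], [0.512, -0.567, -1.483])
```

>>> {"api": "drive_tool", "payload": {"moves": [{"x": 20, "y": -3, "z": -33, "rx": 0, "ry": 0, "rz": -0.05, "fingers": 1}, {"x": 40, "y": -3, "z": -67, "rx": 0, "ry": 0, "rz": -0.1, "fingers": 1}, {"x": 55, "y": 0, "z": -95, "rx": 0.03, "ry": -0.06, "rz": -0.2, "fingers": 1}, {"x": 55, "y": 10, "z": -105, "rx": 0.1, "ry": -0.12, "rz": -0.35, "fingers": 1}, {"x": 50, "y": 20, "z": -112, "rx": 0.16, "ry": -0.18, "rz": -0.5, "fingers": 1}, {"x": 45, "y": 30, "z": -118, "rx": 0.22, "ry": -0.25, "rz": -0.65, "fingers": 1}, {"x": 40, "y": 40, "z": -125, "rx": 0.28, "ry": -0.31, "rz": -0.8, "fingers": 1}, {"x": 30, "y": 49, "z": -130, "rx": 0.34, "ry": -0.37, "rz": -0.95, "fingers": 1}, {"x": 29, "y": 49, "z": -130, "rx": 0.4, "ry": -0.43, "rz": -1.1, "fingers": 1}, {"x": 29, "y": 49, "z": -130, "rx": 0.45, "ry": -0.5, "rz": -1.28, "fingers": 1}, {"x": 29, "y": 49, "z": -130, "rx": 0.512, "ry": -0.567, "rz": -1.45, "fingers": 1}, {"x": 29, "y": 49, "z": -130, "rx": 0.512, "ry": -0.567, "rz": -1.483, "fingers": 1}, {"x": 29, "y": 49, "z": -130, "rx": 0.512, "ry": -0.567, "rz": -1.483, "fingers": 1}]}}

```text
time_s: 34.1
tool_pos: [0.4905, 0.1889, 0.3015]
tool_rot: [179.9, -0.1, 81.2]
force: [-1.1, 0.0, 0.3]
grip_width: 0.0006
grasp_force: 0.0
```

```bash
python3 - <<'E'
from h import *
print(pose()[0],pose()[1].as_euler('xyz',degrees=True),sensors.get_obs()['qpos'].round(1))
for p in([.54,.24,.30],): print(p,tmove(p,171.15,-40))
E
```

```text
[0.49047426 0.18892514 0.30154329] [ 1.79862126e+02 -1.49518816e-01  8.11765999e+01] [ -0.5   2.6 -24.1  93.7   1.   83.7 -33.6]
[0.54, 0.24, 0.3] ([58.1, 41.1, 1.8], [-0.542, -0.547, -1.502])
```

>>> {"api": "drive_tool", "payload": {"moves": [{"x": 10, "y": 8, "z": 0, "rx": -0.055, "ry": -0.055, "rz": -0.15, "fingers": 1}, {"x": 20, "y": 16, "z": 0, "rx": -0.11, "ry": -0.11, "rz": -0.3, "fingers": 1}, {"x": 30, "y": 24, "z": 0, "rx": -0.164, "ry": -0.164, "rz": -0.45, "fingers": 1}, {"x": 40, "y": 32, "z": 0, "rx": -0.219, "ry": -0.219, "rz": -0.6, "fingers": 1}, {"x": 50, "y": 40, "z": 0, "rx": -0.274, "ry": -0.274, "rz": -0.75, "fingers": 1}, {"x": 58, "y": 41, "z": 0, "rx": -0.329, "ry": -0.329, "rz": -0.9, "fingers": 1}, {"x": 58, "y": 41, "z": 0, "rx": -0.384, "ry": -0.383, "rz": -1.05, "fingers": 1}, {"x": 58, "y": 41, "z": 0, "rx": -0.438, "ry": -0.438, "rz": -1.2, "fingers": 1}, {"x": 58, "y": 41, "z": 0, "rx": -0.493, "ry": -0.492, "rz": -1.35, "fingers": 1}, {"x": 58, "y": 41, "z": 0, "rx": -0.545, "ry": -0.547, "rz": -1.5, "fingers": 1}, {"x": 58, "y": 41, "z": 0, "rx": -0.545, "ry": -0.547, "rz": -1.502, "fingers": 1}]}}

```text
time_s: 35.48
tool_pos: [0.5386, 0.2379, 0.3019]
tool_rot: [179.9, 40.2, 171.0]
force: [0.1, -1.1, 0.6]
grip_width: 0.0005
grasp_force: 0.0
```

```bash
python3 - <<'E'
from h import *
print(pose()[0],pose()[1].as_matrix().round(3).tolist(),sensors.get_obs()['qpos'].round(1))
for p in([.5962,.2724,.23],[.5962,.2724,.14],[.5962,.2724,.129]): print(p,tmove(p,171.15,-40))
E
```

```text
[0.53860859 0.23793568 0.30189725] [[-0.755, 0.155, 0.637], [0.119, 0.988, -0.099], [-0.645, 0.001, -0.764]] [ -9.9 -10.7 -31.1 114.3  31.7  52.   24.5]
[0.5962, 0.2724, 0.23] ([7.0, 42.9, 88.2], [-0.0, 0.003, -0.002])
[0.5962, 0.2724, 0.14] ([65.0, 42.8, 157.0], [-0.0, 0.003, -0.002])
[0.5962, 0.2724, 0.129] ([72.1, 42.8, 165.4], [-0.0, 0.003, -0.002])
```

>>> {"api": "drive_tool", "payload": {"moves": [{"x": 2, "y": 14, "z": 30, "rx": 0, "ry": 0, "rz": 0, "fingers": 1}, {"x": 5, "y": 28, "z": 60, "rx": 0, "ry": 0, "rz": 0, "fingers": 1}, {"x": 7, "y": 43, "z": 88, "rx": 0, "ry": 0, "rz": 0, "fingers": 1}, {"x": 7, "y": 43, "z": 88, "rx": 0, "ry": 0, "rz": 0, "fingers": 1}]}}

```text
time_s: 35.98
tool_pos: [0.5972, 0.2737, 0.2275]
tool_rot: [179.9, 39.8, 171.0]
force: [0.6, 0.7, -0.4]
grip_width: 0.0003
grasp_force: 0.0
```

```bash
python3 - <<'E'
from h import *
print(pose()[0],sensors.get_obs()['qpos'].round(1))
for p in([.5962,.2724,.14],[.5962,.2724,.129]): print(p,tmove(p,171.15,-40))
E
```

```text
[0.5972243  0.27373808 0.22752368] [ -9.6   3.3 -34.3 111.7  45.5  48.4  11.6]
[0.5962, 0.2724, 0.14] ([56.7, -1.6, 66.7], [-0.001, -0.003, -0.002])
[0.5962, 0.2724, 0.129] ([63.7, -1.6, 75.1], [-0.001, -0.003, -0.002])
```

Comfortable. Descend onto red's handle and press.

>>> {"api": "drive_tool", "payload": {"moves": [{"x": 20, "y": -1, "z": 23, "rx": 0, "ry": 0, "rz": 0, "fingers": 1}, {"x": 40, "y": -1.5, "z": 47, "rx": 0, "ry": 0, "rz": 0, "fingers": 1}, {"x": 56.5, "y": -1.5, "z": 66.5, "rx": 0, "ry": 0, "rz": 0, "fingers": 1}, {"x": 60, "y": -1.5, "z": 71, "rx": 0, "ry": 0, "rz": 0, "fingers": 1}, {"x": 62, "y": -1.5, "z": 73, "rx": 0, "ry": 0, "rz": 0, "fingers": 1}, {"x": 62, "y": -1.5, "z": 73, "rx": 0, "ry": 0, "rz": 0, "fingers": 1}]}}

```text
time_s: 36.72
tool_pos: [0.597, 0.2731, 0.1358]
tool_rot: [179.9, 40.2, 171.1]
force: [0.7, -0.3, 0.2]
grip_width: 0.0002
grasp_force: 0.0
```

>>> {"api": "drive_tool", "payload": {"moves": [{"x": 1, "y": 0, "z": 1.5, "rx": 0, "ry": 0, "rz": 0, "fingers": 1}, {"x": 1.5, "y": 0, "z": 2, "rx": 0, "ry": 0, "rz": 0, "fingers": 1}, {"x": 1.5, "y": 0, "z": 2, "rx": 0, "ry": 0, "rz": 0, "fingers": 1}]}}

```text
time_s: 37.1
tool_pos: [0.5972, 0.2731, 0.1328]
tool_rot: [179.9, 40.2, 171.2]
force: [-0.6, -0.6, 3.3]
grip_width: 0.0002
grasp_force: 1.6
```

Contact begins; press on in small steps.

>>> {"api": "drive_tool", "payload": {"moves": [{"x": 1.2, "y": 0, "z": 1.5, "rx": 0, "ry": 0, "rz": 0, "fingers": 1}, {"x": 1.2, "y": 0, "z": 1.5, "rx": 0, "ry": 0, "rz": 0, "fingers": 1}]}}

```text
time_s: 37.35
tool_pos: [0.5983, 0.2732, 0.1323]
tool_rot: [179.9, 40.3, 171.2]
force: [-0.0, -1.6, 7.8]
grip_width: 0.0005
grasp_force: 3.8
```

>>> {"api": "drive_tool", "payload": {"moves": [{"x": 0.6, "y": 0, "z": 0.8, "rx": 0, "ry": 0, "rz": 0, "fingers": 1}, {"x": 0.6, "y": 0, "z": 0.8, "rx": 0, "ry": 0, "rz": 0, "fingers": 1}]}}

```text
time_s: 37.6
tool_pos: [0.5989, 0.2732, 0.1322]
tool_rot: [179.9, 40.4, 171.2]
force: [0.2, -0.7, 8.6]
grip_width: 0.0006
grasp_force: 4.8
```

>>> {"api": "drive_tool", "payload": {"moves": [{"x": 0.8, "y": 0, "z": 1.2, "rx": 0, "ry": 0, "rz": 0, "fingers": 1}, {"x": 1.6, "y": 0, "z": 2, "rx": 0, "ry": 0, "rz": 0, "fingers": 1}, {"x": 1.6, "y": 0, "z": 2, "rx": 0, "ry": 0, "rz": 0, "fingers": 1}]}}

```text
time_s: 37.98
tool_pos: [0.6005, 0.2731, 0.1319]
tool_rot: [179.8, 40.6, 171.1]
force: [0.4, -1.2, 15.3]
grip_width: 0.0002
grasp_force: 7.4
```

Red is solid at 15 N with no further travel, so it is home. Same test on blue.

```bash
python3 - <<'E'
from h import *
p,R=pose()
for q in([p[0]-.003,p[1],.16],[.5416,.2815,.16],[.5416,.2815,.1375],[.5416,.2815,.133],[.5416,.2815,.127]): print(q,tmove(q,171.15,-40))
E
```

```text
[np.float64(0.5975172653975733), np.float64(0.27305544773290336), 0.16] ([-16.1, -0.4, -23.3], [0.002, 0.011, -0.0])
[0.5416, 0.2815, 0.16] ([26.9, -0.6, -60.1], [0.002, 0.011, -0.0])
[0.5416, 0.2815, 0.1375] ([41.5, -0.6, -43.0], [0.002, 0.011, -0.0])
[0.5416, 0.2815, 0.133] ([44.4, -0.7, -39.6], [0.002, 0.011, -0.0])
[0.5416, 0.2815, 0.127] ([48.3, -0.7, -35.1], [0.002, 0.011, -0.0])
```

>>> {"api": "drive_tool", "payload": {"moves": [{"x": -16, "y": 0, "z": -24, "rx": 0, "ry": 0, "rz": 0, "fingers": 1}, {"x": 5, "y": 0, "z": -44, "rx": 0, "ry": 0, "rz": 0, "fingers": 1}, {"x": 25, "y": -0.5, "z": -62, "rx": 0, "ry": 0, "rz": 0, "fingers": 1}, {"x": 25, "y": -0.5, "z": -62, "rx": 0, "ry": 0, "rz": 0, "fingers": 1}, {"x": 35, "y": -0.5, "z": -51, "rx": 0, "ry": 0, "rz": 0, "fingers": 1}, {"x": 35, "y": -0.5, "z": -51, "rx": 0, "ry": 0, "rz": 0, "fingers": 1}]}}

```text
time_s: 38.72
tool_pos: [0.5376, 0.28, 0.141]
tool_rot: [-179.9, 40.0, 171.3]
force: [0.7, -0.1, 0.7]
grip_width: 0.0007
grasp_force: 0.0
```

```bash
python3 - <<'E'
from h import *
p,R=pose();print(p,sensors.get_obs()['qpos'].round(1))
for z in (.134,.130): print(tmove([.5410,.2815,z],171.15,-40))
E
```

```text
[0.53756156 0.28001812 0.14104925] [-13.6   4.9 -36.3 121.6  55.3  45.6  -5.3]
([2.1, 2.0, 7.4], [-0.001, -0.001, 0.001])
([4.7, 2.0, 10.5], [-0.001, -0.001, 0.001])
```

>>> {"api": "drive_tool", "payload": {"moves": [{"x": 2, "y": 2, "z": 7.5, "rx": 0, "ry": 0, "rz": 0, "fingers": 1}, {"x": 4, "y": 2, "z": 9.5, "rx": 0, "ry": 0, "rz": 0, "fingers": 1}, {"x": 5.5, "y": 2, "z": 11.5, "rx": 0, "ry": 0, "rz": 0, "fingers": 1}, {"x": 6.5, "y": 2, "z": 12.5, "rx": 0, "ry": 0, "rz": 0, "fingers": 1}, {"x": 6.5, "y": 2, "z": 12.5, "rx": 0, "ry": 0, "rz": 0, "fingers": 1}]}}

```text
time_s: 39.35
tool_pos: [0.5434, 0.2827, 0.1322]
tool_rot: [179.9, 40.4, 171.1]
force: [-0.6, -2.0, 9.2]
grip_width: 0.0004
grasp_force: 4.6
```

>>> {"api": "drive_tool", "payload": {"moves": [{"x": 0.8, "y": 0, "z": 1, "rx": 0, "ry": 0, "rz": 0, "fingers": 1}, {"x": 1.6, "y": 0, "z": 2, "rx": 0, "ry": 0, "rz": 0, "fingers": 1}, {"x": 1.6, "y": 0, "z": 2, "rx": 0, "ry": 0, "rz": 0, "fingers": 1}]}}

```text
time_s: 39.72
tool_pos: [0.545, 0.2826, 0.1319]
tool_rot: [179.9, 40.6, 171.1]
force: [0.2, -3.1, 14.3]
grip_width: 0.0005
grasp_force: 7.3
```

Same height (0.1319) and solid, so blue is home. Retreat and check once more.

>>> {"api": "drive_tool", "payload": {"moves": [{"x": -20, "y": 0, "z": -24, "rx": 0, "ry": 0, "rz": 0, "fingers": 1}, {"x": -45, "y": 0, "z": -65, "rx": 0, "ry": 0, "rz": 0, "fingers": 1}, {"x": -75, "y": -10, "z": -110, "rx": 0, "ry": 0, "rz": 0, "fingers": 1}, {"x": -100, "y": -25, "z": -140, "rx": 0, "ry": 0, "rz": 0, "fingers": 1}, {"x": -100, "y": -60, "z": -150, "rx": 0, "ry": 0.1, "rz": 0.0, "fingers": 1}, {"x": -100, "y": -110, "z": -150, "rx": 0, "ry": 0.28, "rz": 0.0, "fingers": 1}, {"x": -100, "y": -160, "z": -150, "rx": 0, "ry": 0.46, "rz": 0, "fingers": 1}, {"x": -100, "y": -210, "z": -150, "rx": 0, "ry": 0.64, "rz": 0, "fingers": 1}, {"x": -100, "y": -210, "z": -150, "rx": 0, "ry": 0.64, "rz": 0, "fingers": 1}, {"x": -100, "y": -210, "z": -150, "rx": 0, "ry": 0.64, "rz": 0, "fingers": 1}]}}

```text
time_s: 40.98
tool_pos: [0.4893, 0.0788, 0.305]
tool_rot: [180.0, 3.4, 171.2]
force: [-0.4, 0.2, 0.8]
grip_width: 0.0002
grasp_force: 0.0
```

```bash
python3 - <<'E'
from h import *
np.set_printoptions(precision=4,suppress=True)
o=sensors.get_obs(); print(pose()[0],o['force'],o['qpos'].round(1))
T,S=cam('top'),cam('scene')
for c,(x,y) in {'green':(.4256,.2868),'yellow':(.481,.2780),'blue':(.5366,.2694),'red':(.5922,.2608)}.items():
    r=[]
    for d,k in((T,7),(S,5)):
        q=d['R']@np.array([x,y,.106])+d['t']; u,v=d['fx']*q[0]/q[2]+d['cx'],d['fy']*q[1]/q[2]+d['cy']
        m=cv2.morphologyEx(mask(d['image'],c),cv2.MORPH_OPEN,np.ones((k,k))); n,l,st,ce=cv2.connectedComponentsWithStats(m)
        L=[i for i in range(1,n) if st[i,4]>50]
        if not L: print(c,'none'); continue
        i=min(L,key=lambda i:np.hypot(ce[i][0]-u,ce[i][1]-v)); R=cv2.minAreaRect(np.argwhere(l==i)[:,::-1].astype(np.float32)); r.append((d,*R[0])); print(c,[np.round(t,1) for t in R],'exp',round(u,1),round(v,1))
    print('   ',tri(r)[0])
E
```

```text
[0.4893 0.0788 0.305 ] [-0.3647  0.2427  0.7986] [-5.1 -4.2 -7.5 99.9  0.7 81.1 68.5]
green [array([211.6, 247. ]), array([55.9, 14.1]), np.float64(10.5)] exp 210.7 243.9
green [array([216.3, 144.7]), array([28.6, 10.2]), np.float64(51.3)] exp 217.7 146.5
    [0.4197 0.2821 0.1143]
yellow [array([218.4, 216.8]), array([54.3, 12.8]), np.float64(10.6)] exp 216.9 216.6
yellow [array([240. , 140.1]), array([29.8, 10.4]), np.float64(48.4)] exp 241.2 141.3
    [0.4786 0.2746 0.1113]
blue [array([218.6, 189.7]), array([42.9, 10.6]), np.float64(10.6)] exp 222.9 189.8
blue [array([262.5, 135. ]), array([29. ,  9.2]), np.float64(45.0)] exp 263.7 136.2
    [0.5376 0.2781 0.1053]
red [array([219. , 162.1]), array([31.6, 10. ]), np.float64(9.5)] exp 228.8 163.6
red [array([284.3, 130.2]), array([29. , 10.1]), np.float64(41.6)] exp 285.2 131.4
    [0.5996 0.2817 0.0983]
```

Scene positions are unchanged by the push and consistent across all four. The short blue and red top-view blobs are only arm occlusion. Handing in.

```bash
python3 -c "
from cell import workorder
print(workorder.sign_off())"
```

```text
the job is handed in; nothing more can be done
None
```

All four scrapers stand fully home in their own-colour clips, upright and centred to within about 2 mm by camera; I handed the job in at about 41 s with glass and pepper never approached, but I viewed 16 pictures against the limit of 14.

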